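# Fit a fume extractor filter and lock its cover with the quarter-turn stud

## Task

Put the clean filter (white pleats, not the sooty black one) all the way down into the open bay of the fume extractor and swing the hinged cover fully shut. Then push the red wing stud in until you feel it bottom, without ramming it, and keep it in while you give it a quarter turn clockwise; let go so that it springs back into its catch and the cover stays locked. Leave the sooty filter where it lies.

Things in the scene. Friction and masses are not known exactly. Their poses are not given: they have to be found in the camera images.
- extractor: Fume extractor, a white box 240 mm (x) by 300 mm (y) by 125 mm high, fixed to the bench; origin at the centre of its underside, x points away from its front (the side with the red switch), z up. On its flat top, towards -y, is the open filter bay, with the cover hinged along the bay's -y side. Towards +y is the fan under flush black louvres.
- bay_floor (a point): Centre of the floor of the filter bay, axes of the extractor (there at x = 0, y = -58, z = 45 mm). The bay is 112 mm (x) by 98 mm (y) inside, with vertical walls, 80 mm deep from the extractor's top.
- filter_center (a point): Middle of the clean filter, 21 mm above its underside, axes with it. Blue cassette with white pleats, 104 mm (x) by 90 mm (y) by 42 mm high, about 0.3 kg, loose on the bench, right way up. Goes into the bay bar up, its x along the bay's x, either way round.
- filter_bar (a point): Middle of the pull bar on the clean filter, 43 mm above filter_center, same axes. The bar runs along y over the filter's middle: 12 mm thick (x), 60 mm long (y), 8 mm high, with a foot at each end; 18 mm free between its underside and the cassette's top.
- spent_center (a point): Middle of the sooty spent filter: the same cassette with black pleats, lying on the bench; leave it alone.
- cover (a joint): Angle of the cover: 0 shut (level), grows as it opens; starts at 1.6 to 1.85 rad, leaning away from the bay. Stiff hinge: it stays at any angle, 2 to 4 N at the free edge moves it. Hinge line parallel to the extractor's x axis, at y = -123, z = 127 mm of the extractor.
- cover_edge (a point): Middle of the free edge of the cover: a grey plate 160 mm (x) by 173 mm (hinge line to free edge) by 6 mm thick. Shut, its top face is 133 mm above the bench. The stud stands on its outer (top) face, mid-width, so press beside the stud, 50 to 60 mm off in x.
- stud: Sprung shank of the quarter-turn stud on the cover's outer face, 147 mm from the hinge line, mid-width (cover shut: x = 0, y = 24 mm of the extractor). Origin on its axis, on the cover's outer face when out, goes in with it; z outward, axes of the cover. Spring: 3 N to start, about 9 N at 18 mm in. More than 15 N on top of the spring, bottomed or jammed, bends the catch.
- wing_grip (a point): Middle of the bar of the red wing knob, on the stud's axis, 36.5 mm out from the stud's origin; x along the bar. Bar 38 mm long, 10 mm thick, 22 mm high. Under it a round skirt, 40 mm across, 6 mm thick, its upper side 11 mm below this point: fingertips beside the bar can bear on it to push. Out, the skirt stands 19.5 mm off the cover.
- wing (a joint): Turn of the wing knob, rad: 0 at the start (bar along the extractor's x), grows clockwise from above, locked at 1.57, stops at 1.6. With the cover shut the wing can turn into the catch only when the stud is 8 to 17 mm in (differs by machine, cannot be seen: feel it); 1.4 mm farther it bottoms hard. Turned a quarter and let go, it rises about 2 mm into a notch.
- socket: The catch for the stud's cross blade, a slotted steel plate in a recess in the extractor's top; origin on the stud's axis (cover shut), 12 mm below the extractor's top, axes of the extractor. The plate's depth varies by 4.5 mm either way and is not shown by this point.
There are look-alikes about, which are no part of the job. Leave any purple, turquoise or yellow look-alike of the part that bears filter_center alone.

How it is judged:
By the outcome, as a careful person would: the job done as asked, in the order asked, and still so for the second after the job is handed in, with the robot touching nothing.
It also fails if it takes over 72 s, if anything falls off the work surface, if the arm or the gripper's body presses on something with over 40 N, if the wrist force passes 120 N, or if a joint passes its speed limit or range.

## Robot

A 6-joint arm with a two-finger parallel gripper is mounted at the origin on the work surface. World frame = base frame: x ahead of the robot, y to its left, z up, the work surface at z = 0. Lengths are in m, angles in rad, forces in N, time in s.
With the tool pointing down it reaches from about 0.325 to 0.775 m from the base axis. Payload 9.3 kg.
Tool frame: the origin (TCP) lies between the finger pads; the fingertips stand 11 mm ahead of it and the grasp point (between the pads) lies 8 mm behind it; z points along the fingers, y is the direction in which the jaws open and shut (so a half turn about z gives the same grasp; the last joint's range is limited). The gripper opens to 85 mm and grips with 20 to 120 N. Pads are 22 mm wide; open, the fingers measure 114 mm over their backs; the gripper's body (76 mm by 85 mm) begins 54 mm behind the grasp point. The pads swing forward as they close: fully open they stand 13 mm farther back than shut.
Start: joints at [1.046, 0.259, 0.021, 1.334, 0, 1.418], TCP at [0.2, 0.512, 0.242] pointing down, gripper open.
Joint ranges: [-3.04, 3.04], [-0.91, 1.82], [-1.04, 1.36], [-1.92, 1.95], [-1.52, 1.45], [-3.14, 3.14]. Speed limits (rad/s): [2.22, 2.22, 2.79, 3.14, 3.14, 3.14].

## Interface

Orientations are given as a unit quaternion [w, x, y, z].
In Python, from workcell import read_state, camera, job_done gives the robot as it stands.
- The arm moves only by the tool arm_command, never from a script. Its argument "moves" is a list of rows, each a list of 3 entries, a list of its own where there are three numbers: the turn, a rotation vector about the tool's x, y, z in rad, then the shift along the tool's x, y, z in m, then the opening, from -1 (shut) to 1 (fully open), so that 0 is half open. In form: [[[rx, ry, rz], [x, y, z], jaw], ...]. A call has 1 to 10 rows; each row is the pose to reach, as a shift and turn from the pose commanded when the call began, along the tool's axes at that moment; what a row does not reach only later rows make up. A row lasts 1/12 s, in which the tool goes at most 41.7 mm and 7.16 degrees, less where a joint would pass 70% of its speed; a pose out of reach is approached as far as the arm can. A call with a gripper value outside its range is refused whole. The fingers move at their own pace and stop on an object; "squeeze" is the grip in N (left out, the last holds). Time passes only in rows, so rows that repeat a pose let the fingers close. It gives the time, the measured TCP pose, the force and the opening at its end, in the units of the state.
- read_state(): the state, without advancing time (a new reading comes with each control period).
- camera(name): name is "side" or "top"; returns a dict with "frame" (420x560x3 uint8, red, green, blue), "z_map" (420x560 float32, m along the optical axis (not along the pixel's ray), 0 where there is no reading), "fov_y" (degrees; the focal length in pixels is half the picture's height over the tangent of half this angle, whatever the lens; pixels are square), "cx", "cy" (the principal point, pixels), "rvec" (rotation vector, rad) and "tvec" (3), from world to camera coordinates, as OpenCV has them. Camera axes: x right, y down, z forward; pixel columns grow to the right and rows downward; lengths in m; the calibration is good to about 2 mm. A picture is of the moment at which its call begins.
- job_done(): hands the job in, once; it reports no verdict.
The state is a dict: "t": time; "q": joint angles; "qd": joint speeds; "effort": joint torques, N m; "eef_pos": TCP position; "orientation": TCP orientation; "ft_force": force on the tool from outside, world axes, zero at the start; "ft_torque": the same for the moment, N m; "opening": finger opening in m.
Only numpy, scipy, OpenCV 4.12 (cv2) and the standard library are available. Lean on these libraries where they do the work, as an engineer would, in place of code of your own. Each camera call takes 0.05 s, during which the arm holds its last target.

## Working session

There is one attempt and no reset: what is moved stays moved. The work goes in short steps, Python scripts to look and compute and a tool call to move; the robot and the scene stay as the last step left them, time stands still between calls to the robot, and variables do not carry over. Pictures are saved under pics/ and viewed, and the job is handed in when it is done.

Besides the shell and the picture viewer there is one more tool, called after "Emit:" as name(argument=value, ...) on one line, values as JSON. arm_command: Moves the arm, as the interface text tells. Its arguments: {"type":"object","properties":{"moves":{"type":"array"},"squeeze":{"type":"number"}},"required":["moves"]}

```bash
ls; mkdir -p pics; cat > h.py <<'E'
import numpy as np, cv2
from scipy.spatial.transform import Rotation as R
from workcell import read_state, camera, job_done
def snap(name,fn):
    c=camera(name); np.savez(fn,**{k:np.array(v) for k,v in c.items()})
    cv2.imwrite(f'pics/{fn}.png',cv2.cvtColor(c['frame'],cv2.COLOR_RGB2BGR)); return c
def load(fn): return dict(np.load(fn+'.npz'))
def cam(c):
    f=210/np.tan(np.radians(float(c['fov_y']))/2)
    Rm=cv2.Rodrigues(np.array(c['rvec'],float))[0]; return f,Rm,np.array(c['tvec'],float).ravel()
def unproj(c,u,v,d=None):
    f,Rm,t=cam(c)
    if d is None: d=float(c['z_map'][int(round(v)),int(round(u))])
    p=np.array([(u-c['cx'])/f*d,(v-c['cy'])/f*d,d]); return Rm.T@(p-t)
def atz(c,u,v,z):
    f,Rm,t=cam(c); o=-Rm.T@t; r=Rm.T@np.array([(u-c['cx'])/f,(v-c['cy'])/f,1]); return o+r*(z-o[2])/r[2]
def proj(c,p):
    f,Rm,t=cam(c); q=Rm@np.array(p)+t; return q[0]/q[2]*f+c['cx'],q[1]/q[2]*f+c['cy']
def cloud(c):
    f,Rm,t=cam(c); v,u=np.mgrid[:420,:560]; d=c['z_map']
    p=np.stack([(u-c['cx'])/f*d,(v-c['cy'])/f*d,d],-1); return (p-t)@Rm
def crop(fn,u0,v0,u1,v1,s,out):
    im=cv2.imread(f'pics/{fn}.png')[v0:v1,u0:u1]; cv2.imwrite(f'pics/{out}.png',cv2.resize(im,None,fx=s,fy=s,interpolation=cv2.INTER_CUBIC))
E
python3 - <<'E'
from h import *
for n in ('top','side'):
    c=snap(n,n+'0'); f,Rm,t=cam(c); print(n,c['fov_y'],c['cx'],c['cy'],'cam at',-Rm.T@t,'fwd',Rm[2])
print(read_state())
E
```

```text
pics
top 43.87815982601888 285.3635186169917 209.6772198498155 cam at [0.25483261 0.11910297 1.45443999] fwd [ 0.08255113  0.01932987 -0.99639935]
side 49.43374372637629 278.28544184985407 210.96451148432507 cam at [ 0.01381946 -0.52598034  0.88871977] fwd [ 0.35190302  0.62606094 -0.6958534 ]
{'t': 0.1, 'q': array([1.04641235e+00, 2.59182892e-01, 2.08498256e-02, 1.33371195e+00,
       7.84538998e-06, 1.41819903e+00]), 'qd': array([-0.00072318, -0.00227076,  0.00227208,  0.00142871, -0.00080508,
       -0.00154966]), 'effort': array([ 3.25528345e-03, -5.56692696e+01,  3.45070624e+01,  1.16556842e-02,
       -2.08101415e-04, -2.94905306e-05]), 'eef_pos': array([0.1996878 , 0.51222049, 0.24170587]), 'orientation': array([-2.11022004e-04,  1.84824520e-01,  9.82771340e-01, -5.87613894e-04]), 'ft_force': array([-1.028646  , -0.60081872, -0.10474863]), 'ft_torque': array([-0.04424391,  0.01645483, -0.00275647]), 'opening': 0.0855388150081458}
```

View pics/top0.png

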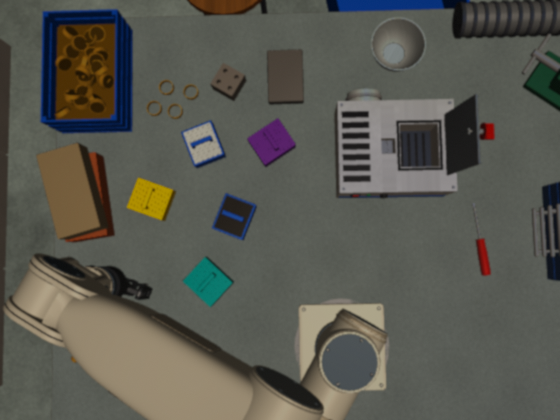

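View pics/side0.png

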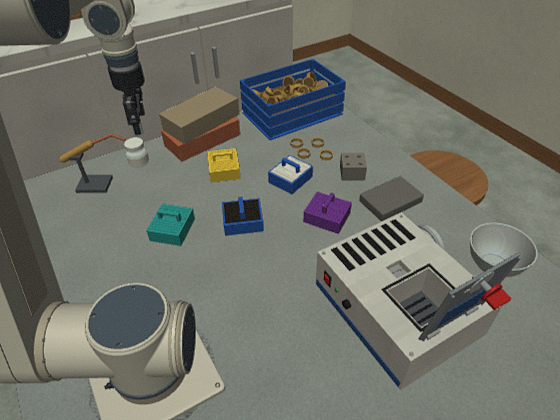

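The top view shows the clean filter at about (203,144), the spent one at (234,216), and the extractor spanning (337–457, 98–195), with its bay at (420,146) and the cover and stud at (465–490,131). The purple, yellow and turquoise look-alikes lie nearby. I'll zoom in on the filter and the extractor.

```bash
python3 - <<'E'
from h import *
crop('top0',165,105,245,165,9,'f0'); crop('top0',325,80,505,210,4,'e0')
crop('side0',300,195,550,395,3,'e1')
E
```

```text
(no output)
```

View pics/f0.png

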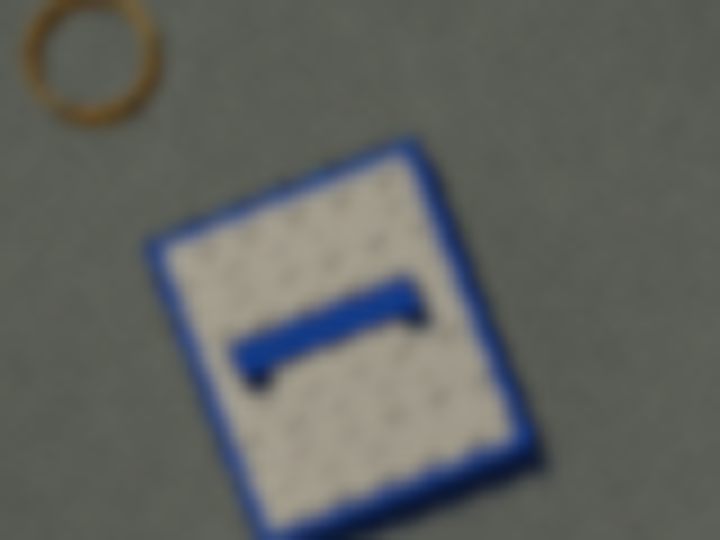

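View pics/e0.png

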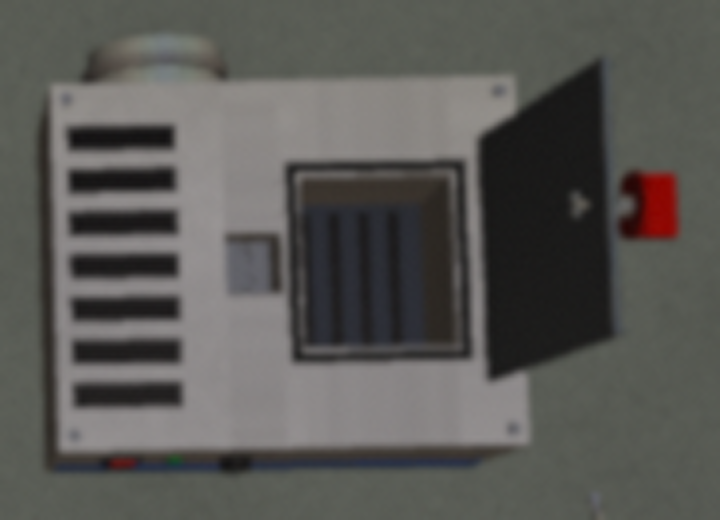

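View pics/e1.png

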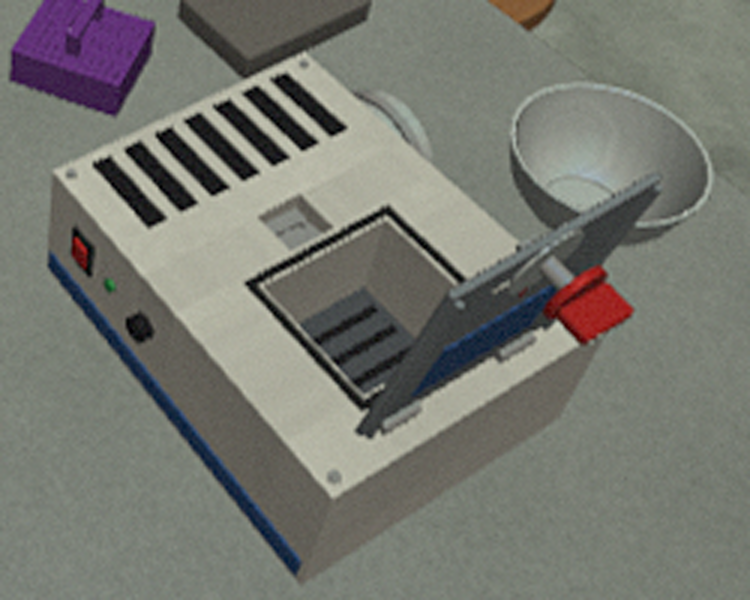

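```bash
python3 - <<'E'
from h import *
from scipy.optimize import least_squares
T=load('top0');S=load('side0')
def fit(pts,x0):
    # pts: (cam, local xyz, uv)
    def res(p):
        Rz=R.from_euler('z',p[2]).as_matrix(); o=[]
        for c,l,uv in pts:
            w=Rz@np.array(l)+[p[0],p[1],0]; o+=list(np.array(proj(c,w))-uv)
        return np.array(o)
    s=least_squares(res,x0); return s.x,res(s.x).reshape(-1,2).round(1)
e=lambda u,v:np.array([u/4+325,v/4+80]); g=lambda u,v:np.array([u/3+300,v/3+195]); h=lambda u,v:np.array([u/9+165-.45,v/9+105-.45])
H=.125
top=[(T,(.12,.15,H),e(52,85)),(T,(.12,-.15,H),e(514,77)),(T,(-.12,-.15,H),e(528,443)),(T,(-.12,.15,H),e(57,455))]
side=[(S,(-.12,.15,H),g(52,175)),(S,(.12,.15,H),g(305,55)),(S,(-.12,-.15,H),g(330,497)),(S,(-.12,-.15,0),g(300,580))]
x0=[.6,-.2,0]
for n,p in (('top',top),('side',side),('both',top+side)):
    x,r=fit(p,x0); print(n,x,r.tolist())
Hf=.042
ft=[(T,(.052,.045,Hf),h(150,243)),(T,(.052,-.045,Hf),h(408,143)),(T,(-.052,-.045,Hf),h(530,445)),(T,(-.052,.045,Hf),h(268,530)),
 (T,(0,.030,.068),h(237,355)),(T,(0,-.030,.068),h(412,290))]
print('filter',fit(ft,[.5,.3,.3]))
C=cloud(T)
for u,v in ((203,143),(195,150),(380,110),(420,185),(345,105)): print(u,v,C[v,u])
crop('side0',255,140,335,200,9,'f1')
E
```

```text
top [ 0.52383892 -0.14491542 -0.00466982] [[-0.6, 0.1], [0.1, -0.1], [0.3, 0.6], [0.2, -0.6]]
side [ 0.52795063 -0.14414352 -0.00322175] [[-0.1, -2.0], [-0.5, -1.8], [0.9, -0.4], [-0.6, 2.9]]
both [ 0.52611509 -0.14466389 -0.00345348] [[-0.8, -0.7], [-0.1, -1.1], [0.3, -0.4], [0.1, -1.4], [-0.6, -1.6], [-0.9, -1.4], [0.3, 0.3], [-1.1, 3.6]]
filter (array([0.56277363, 0.37227826, 0.35277379]), array([[-0.7, -0.6],
       [ 1. , -1.2],
       [ 0.7, -0.2],
       [-0.8,  2.2],
       [-0.7,  0.3],
       [ 0.5, -0.5]]))
203 143 [0.55993871 0.36944968 0.04622713]
195 150 [0.54239518 0.39298504 0.03907595]
380 110 [ 0.61972251 -0.10541041  0.12254155]
420 185 [ 0.42130198 -0.20029133  0.12507121]
345 105 [ 0.63490228 -0.0150896   0.12347275]
```

View pics/f1.png

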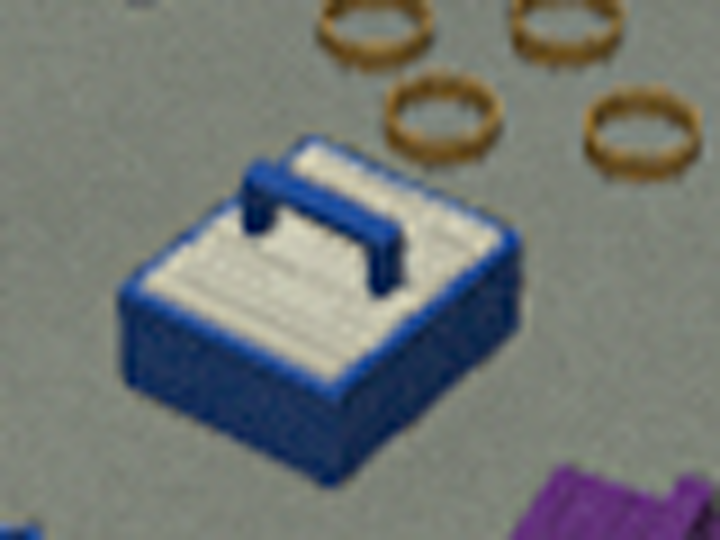

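```bash
cat >> h.py <<'E'
from scipy.optimize import least_squares
def fit(pts,x0):
    def res(p):
        Rz=R.from_euler('z',p[2]).as_matrix(); o=[]
        for c,l,uv in pts: o+=list(np.array(proj(c,Rz@np.array(l)+[p[0],p[1],0]))-uv)
        return np.array(o)
    s=least_squares(res,x0); return s.x,res(s.x).reshape(-1,2).round(1)
def overlay(c,pose,polys,u0,v0,u1,v1,s,out):
    im=cv2.cvtColor(np.asarray(c['frame']),cv2.COLOR_RGB2BGR)[v0:v1,u0:u1]
    im=cv2.resize(im,None,fx=s,fy=s,interpolation=cv2.INTER_CUBIC)
    Rz=R.from_euler('z',pose[2]).as_matrix()
    for pl in polys:
        q=np.array([proj(c,Rz@np.array(l)+[pose[0],pose[1],0]) for l in pl])
        q=((q+.5-[u0,v0])*s-.5).round().astype(np.int32); cv2.polylines(im,[q],False,(0,255,0),1)
    cv2.imwrite(f'pics/{out}.png',im)
def rect(cx,cy,hx,hy,z): return [(cx+a*hx,cy+b*hy,z) for a,b in ((1,1),(1,-1),(-1,-1),(-1,1),(1,1))]
E
python3 - <<'E'
from h import *
T=load('top0');S=load('side0')
h=lambda u,v:np.array([(u+.5)/9+165-.5,(v+.5)/9+105-.5]);g=lambda u,v:np.array([(u+.5)/9+255-.5,(v+.5)/9+140-.5])
a,b=.052,.045
ft=[(T,(a,b,.042),h(150,243)),(T,(a,-b,.042),h(408,143)),(T,(-a,-b,.042),h(530,445)),(T,(0,.030,.068),h(237,355)),(T,(0,-.030,.068),h(412,290))]
fs=[(S,(-a,b,.042),g(122,292)),(S,(a,b,.042),g(312,138)),(S,(a,-b,.042),g(520,235)),(S,(-a,-b,.042),g(335,388)),(S,(-a,b,0),g(125,380)),(S,(-a,-b,0),g(332,487)),(S,(a,-b,0),g(518,325)),(S,(0,.03,.068),g(260,165)),(S,(0,-.03,.068),g(395,240))]
for p in (ft,fs,ft+fs):
    x,r=fit(p,[.56,.37,.35]); print(x,r.tolist())
pl=[rect(0,0,a,b,.042),rect(0,0,.006,.03,.068),rect(0,0,a,b,0)]
overlay(T,x,pl,165,105,245,170,9,'of_t'); overlay(S,x,pl,255,140,335,200,9,'of_s')
E=(.5245,-.1447,-.0042)
pl=[rect(0,0,.12,.15,.125),rect(0,-.058,.056,.049,.125),rect(0,-.058,.056,.049,.045),rect(0,0,.12,.15,0)]
overlay(T,E,pl,325,85,480,205,5,'oe_t'); overlay(S,E,pl,300,195,500,395,3,'oe_s')
E
```

```text
[0.56155717 0.372681   0.35293081] [[-0.9, -0.1], [0.8, -0.8], [0.5, 0.2], [-0.9, 0.8], [0.4, -0.0]]
[0.56425791 0.37269421 0.36187313] [[-0.6, -0.7], [0.0, -0.7], [0.9, -0.3], [0.0, 0.8], [-0.5, 0.5], [0.4, 0.8], [0.6, 0.6], [-1.1, -0.4], [0.3, -1.0]]
[0.56304934 0.37238497 0.35914639] [[-0.8, -0.5], [0.8, -1.4], [0.7, -0.5], [-0.7, 0.3], [0.5, -0.6], [-1.0, -0.5], [-0.2, -0.5], [0.6, -0.1], [-0.3, 1.1], [-0.8, 0.6], [0.0, 1.0], [0.4, 0.8], [-1.3, -0.2], [-0.1, -0.8]]
```

View pics/of_t.png

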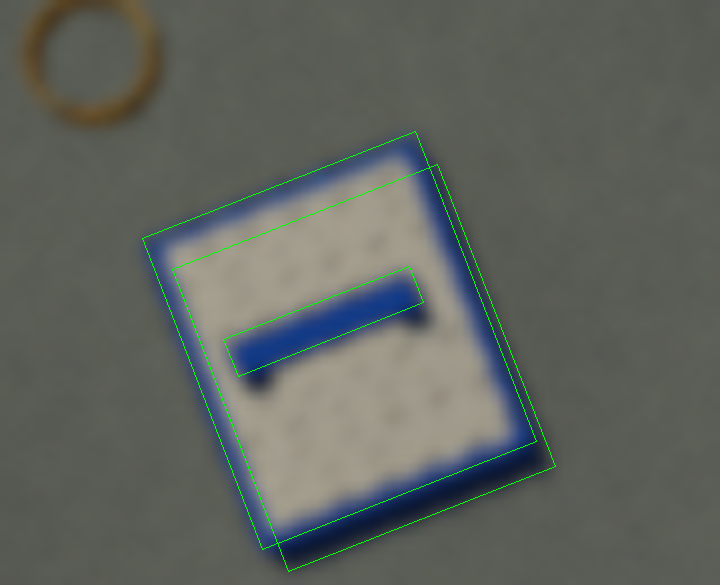

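View pics/of_s.png

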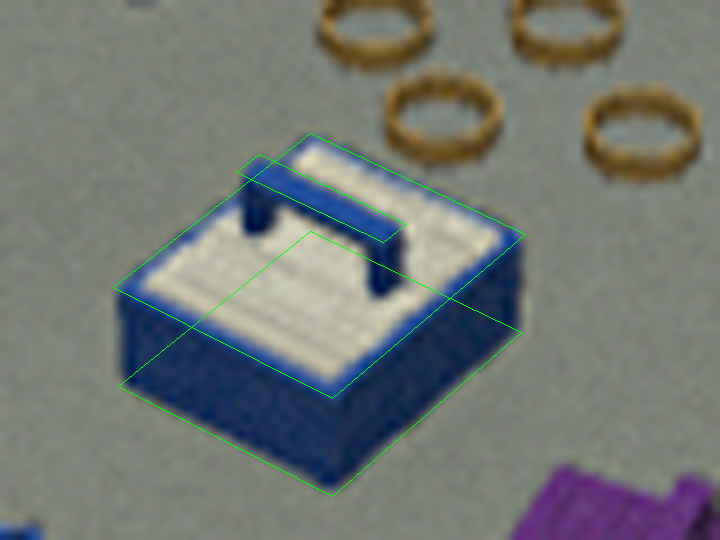

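View pics/oe_t.png

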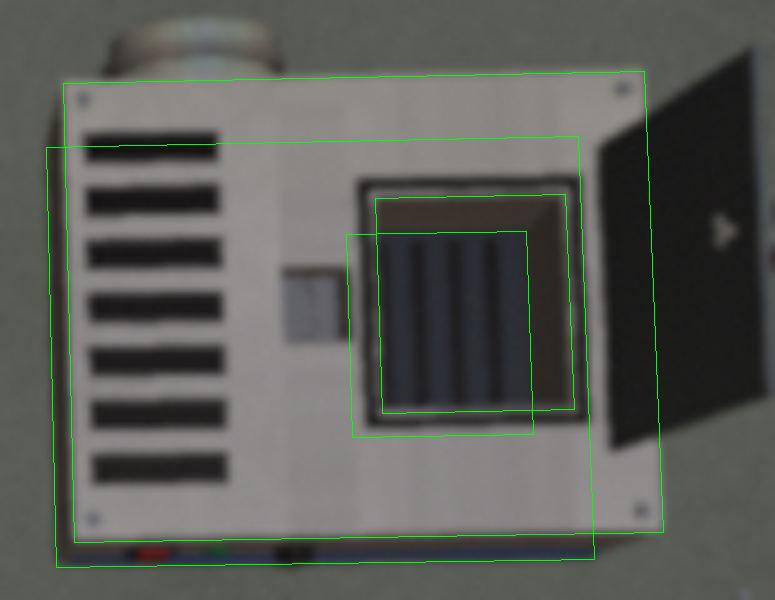

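View pics/oe_s.png

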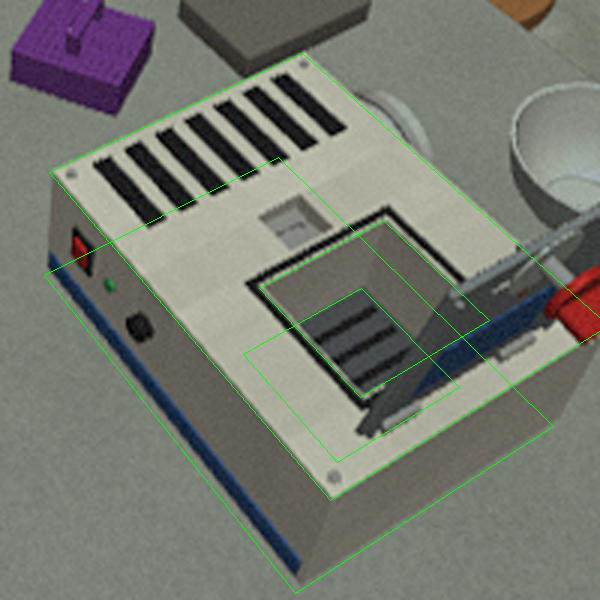

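```bash
cat >> h.py <<'E'
def plan(pos,yaw,tool_tilt=None):
    s=read_state(); q=s['orientation']; Rc=R.from_quat([q[1],q[2],q[3],q[0]])
    Rt=R.from_matrix(np.array([[np.sin(yaw),np.cos(yaw),0],[-np.cos(yaw),np.sin(yaw),0],[0,0,-1.]]).T.T)
    ex=np.array([np.sin(yaw),-np.cos(yaw),0]); ey=np.array([np.cos(yaw),np.sin(yaw),0])
    Rt=R.from_matrix(np.stack([ex,ey,[0,0,-1]],1))
    d=Rc.inv().apply(np.array(pos)-s['eef_pos']); rv=(Rc.inv()*Rt).as_rotvec()
    M=Rc.as_matrix(); print('t',round(s['t'],2),'pos',s['eef_pos'].round(4),'tooly yaw',np.arctan2(M[1,1],M[0,1]).round(4),'zaxis',M[:,2].round(4))
    print('F',s['ft_force'].round(2),'T',s['ft_torque'].round(3),'open',round(s['opening'],4),'q',s['q'].round(3)); print('turn',rv.round(4),'shift',d.round(4)); return rv,d
E
python3 - <<'E'
from h import *
plan([.5625,.3725,.13],.357)
E
```

```text
Traceback (most recent call last):
  File "h.py", line 42, in plan
    Rt=R.from_matrix(np.array([[np.sin(yaw),np.cos(yaw),0],[-np.cos(yaw),np.sin(yaw),0],[0,0,-1.]]).T.T)
  File "scipy/spatial/transform/_rotation.pyx", line 1143, in scipy.spatial.transform._rotation.Rotation.from_matrix
ValueError: Non-positive determinant (left-handed or null coordinate frame) in rotation matrix 0: [[ 0.34946496  0.93694943  0.        ]
 [-0.93694943  0.34946496  0.        ]
 [ 0.          0.         -1.        ]].
```

```bash
python3 - <<'E'
s=open('h.py').read()
i=s.index("    Rt=R.from_matrix(np.array([["); j=s.index("\n",i)
s=s[:i]+s[j+1:]
s=s.replace("ex=np.array([np.sin(yaw),-np.cos(yaw),0])","ex=np.array([-np.sin(yaw),np.cos(yaw),0])")
open('h.py','w').write(s)
E
python3 - <<'E'
from h import *
plan([.5625,.3725,.13],.357)
E
```

```text
t 0.1 pos [0.1997 0.5122 0.2417] tooly yaw 1.199 zaxis [-6.0e-04 -1.1e-03 -1.0e+00]
F [-1.03 -0.6  -0.1 ] T [-0.044  0.016 -0.003] open 0.0855 q [1.046 0.259 0.021 1.334 0.    1.418]
turn [-1.20e-03  3.00e-04  8.42e-01] shift [-0.3888  0.0018  0.1116]
```

Emit:
arm_command(moves=[[[0,0,0.12],[-0.04,0,0],0.3],[[0,0,0.24],[-0.08,0,0],0.3],[[0,0,0.36],[-0.12,0,0.01],0.3],[[0,0,0.48],[-0.16,0,0.02],0.3],[[0,0,0.6],[-0.2,0,0.04],0.3],[[0,0,0.72],[-0.24,0,0.055],0.3],[[0,0,0.842],[-0.28,0.001,0.07],0.3],[[0,0,0.842],[-0.32,0.002,0.085],0.3],[[0,0,0.842],[-0.36,0.002,0.1],0.3],[[0,0,0.842],[-0.389,0.002,0.112],0.3]])

```text
t: 0.93
eef_pos: [0.5648, 0.3717, 0.129]
orientation: [-0.0, 0.571, 0.821, -0.0]
ft_force: [0.6, 0.5, 0.5]
opening: 0.0552
```

```bash
python3 - <<'E'
from h import *
snap('side','side1'); c=snap('top','top1'); crop('side1',240,60,360,200,4,'g1s'); crop('top1',130,80,300,210,4,'g1t')
plan([.5625,.3725,.13],.357)
plan([.5625,.3725,.057],.357)
E
```

```text
t 1.03 pos [0.5665 0.3697 0.126 ] tooly yaw 0.3523 zaxis [-0.0035 -0.0027 -1.    ]
F [-0.56  0.36 -0.28] T [ 0.06   0.026 -0.02 ] open 0.0555 q [ 4.550e-01  5.240e-01  1.400e-01  1.190e+00 -1.000e-03  1.673e+00]
turn [-0.0042  0.0014 -0.0047] shift [ 0.004  -0.0028 -0.004 ]
t 1.03 pos [0.5665 0.3697 0.126 ] tooly yaw 0.3523 zaxis [-0.0035 -0.0027 -1.    ]
F [-0.56  0.36 -0.28] T [ 0.06   0.026 -0.02 ] open 0.0555 q [ 4.550e-01  5.240e-01  1.400e-01  1.190e+00 -1.000e-03  1.673e+00]
turn [-0.0042  0.0014 -0.0047] shift [ 0.0041 -0.0025  0.069 ]
```

View pics/g1s.png

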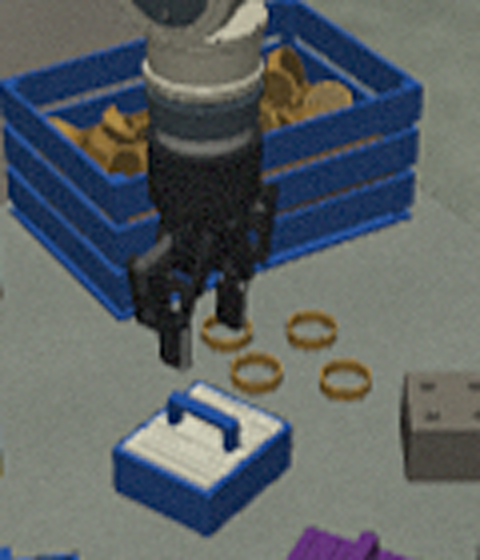

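View pics/g1t.png

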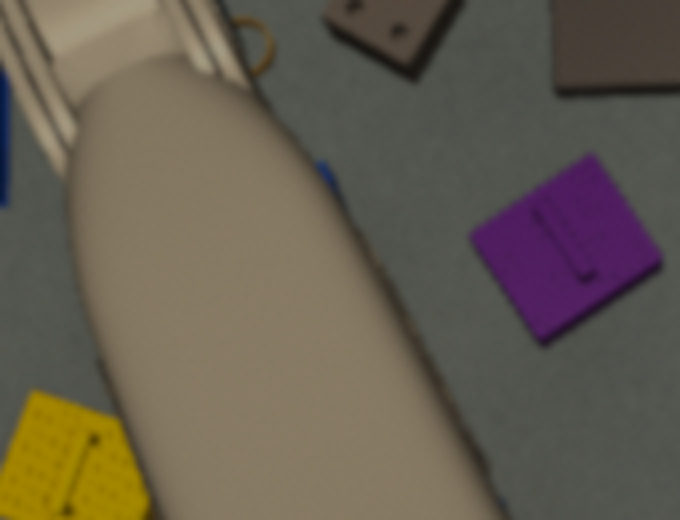

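Emit:
arm_command(moves=[[[0,0,0],[0,0,0],0.3],[[0,0,0],[0,0,0],0.3]])

```text
t: 1.2
eef_pos: [0.5626, 0.3729, 0.13]
orientation: [-0.0, 0.57, 0.821, -0.0]
ft_force: [0.3, -0.6, 0.1]
opening: 0.0555
```

```bash
python3 - <<'E'
from h import *
plan([.5625,.3725,.057],.357)
E
```

```text
t 1.2 pos [0.5626 0.3729 0.13  ] tooly yaw 0.3568 zaxis [-1.e-03 -3.e-04 -1.e+00]
F [ 0.28 -0.6   0.06] T [ 0.029  0.001 -0.021] open 0.0555 q [0.461 0.517 0.138 1.193 0.    1.675]
turn [-0.001  -0.0001 -0.0002] shift [-0.0004 -0.0001  0.073 ]
```

Emit:
arm_command(moves=[[[0,0,0],[0,0,0.025],0.3],[[0,0,0],[0,0,0.05],0.3],[[0,0,0],[0,0,0.066],0.3],[[0,0,0],[0,0,0.073],0.3],[[0,0,0],[0,0,0.073],0.3]])

```text
t: 1.62
eef_pos: [0.5614, 0.3735, 0.0565]
orientation: [-0.001, 0.57, 0.822, -0.001]
ft_force: [-0.2, 0.4, 0.0]
opening: 0.0553
```

```bash
python3 - <<'E'
from h import *
snap('side','side2'); crop('side2',240,80,360,200,5,'g2s')
plan([.5625,.3725,.057],.357)
E
```

```text
t 1.67 pos [0.5621 0.3737 0.0578] tooly yaw 0.3584 zaxis [-2.e-04  0.e+00 -1.e+00]
F [-0.57 -0.08  0.1 ] T [-0.017  0.031 -0.013] open 0.0555 q [0.462 0.564 0.027 1.034 0.    1.675]
turn [-0.0001 -0.0001  0.0014] shift [-0.0012 -0.0001  0.0008]
```

View pics/g2s.png

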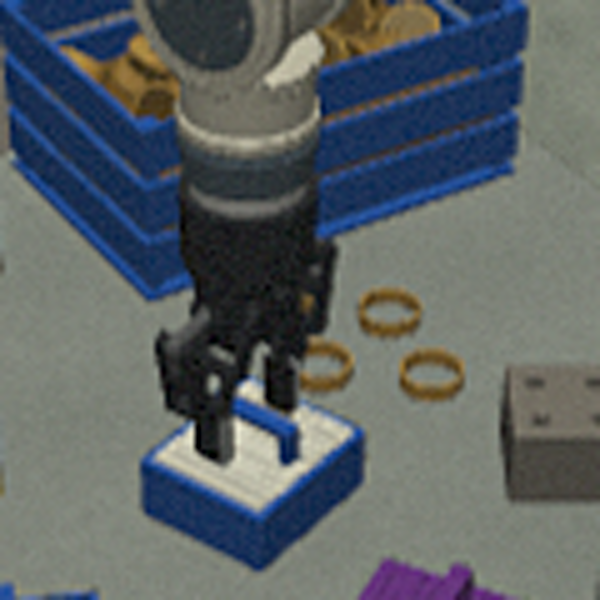

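```bash
python3 - <<'E'
from h import *
S=load('side2'); s=read_state(); p=s['eef_pos']; y=.3584
ey=np.array([np.cos(y),np.sin(y),0]); ex=np.array([-np.sin(y),np.cos(y),0])
im=cv2.resize(cv2.cvtColor(S['frame'],cv2.COLOR_RGB2BGR)[110:180,260:330],None,fx=8,fy=8,interpolation=cv2.INTER_CUBIC)
def pt(w,col):
    u,v=proj(S,w); cv2.circle(im,(int((u+.5-260)*8),int((v+.5-110)*8)),3,col,-1)
for a in (-1,1):
    for b in (-.011,.011): pt(p+a*.028*ey+b*ex+[0,0,-.011+.008],(0,255,0))
    pt(p+a*.03*ex+[0,0,.068-p[2]],(0,0,255))
pt(p,(0,255,255))
cv2.imwrite('pics/g2o.png',im)
E
```

```text
(no output)
```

View pics/g2o.png

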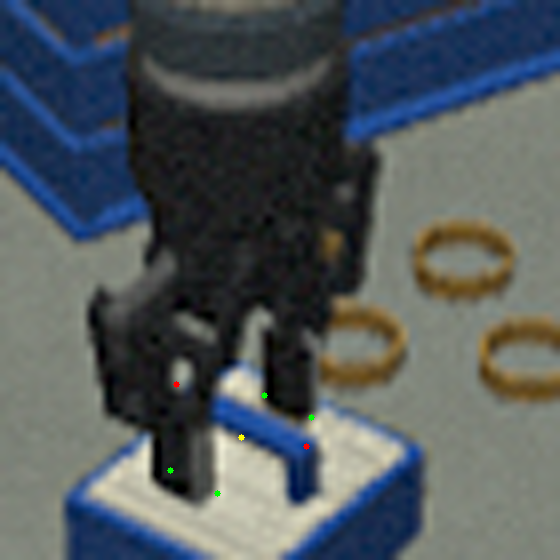

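Emit:
arm_command(moves=[[[0,0,0],[0,0,0],-1],[[0,0,0],[0,0,0],-1],[[0,0,0],[0,0,0],-1],[[0,0,0],[0,0,0],-1],[[0,0,0],[0,0,0],-1],[[0,0,0],[0,0,0],-1]], squeeze=60)

```text
t: 2.17
eef_pos: [0.5634, 0.3732, 0.0585]
orientation: [0.0, 0.57, 0.821, 0.001]
ft_force: [-1.3, -0.5, 6.1]
opening: 0.0104
```

```bash
python3 - <<'E'
from h import *
plan([.5625,.3725,.057],.357)
E
```

```text
t 2.17 pos [0.5634 0.3732 0.0585] tooly yaw 0.357 zaxis [ 0.0016  0.001  -1.    ]
F [-1.27 -0.53  6.09] T [0.012 0.238 0.01 ] open 0.0104 q [0.461 0.563 0.028 1.034 0.    1.675]
turn [ 0.0018 -0.0004  0.    ] shift [-0.0004 -0.0011  0.0015]
```

Emit:
arm_command(moves=[[[0,0,0],[0,0,-0.015],-1],[[0,0,0],[0,0,-0.04],-1],[[0,0,0],[0,0,-0.07],-1],[[0,0,0],[0,0,-0.1],-1],[[0,0,0],[0,0,-0.13],-1],[[0,0,0],[0,0,-0.16],-1],[[0,0,0],[0,0,-0.18],-1],[[0,0,0],[0,0,-0.18],-1],[[0,0,0],[0,0,-0.18],-1]])

```text
t: 2.92
eef_pos: [0.5632, 0.373, 0.2377]
orientation: [0.0, 0.57, 0.821, 0.001]
ft_force: [-0.1, -0.3, -5.1]
opening: 0.0104
```

```bash
python3 - <<'E'
from h import *
snap('side','side3'); crop('side3',220,30,360,180,4,'g3s')
E=np.array([.5245,-.1447]);a=-.0042
b=E+R.from_euler('z',a).as_matrix()[:2,:2]@[0,-.058]; print(b)
plan([b[0],b[1],.237],a)
E
```

```text
[ 0.5242564  -0.20269949]
t 2.97 pos [0.5627 0.3728 0.2361] tooly yaw 0.3569 zaxis [-1.1e-03 -5.0e-04 -1.0e+00]
F [ 0.35 -0.33 -4.14] T [-0.059 -0.02   0.007] open 0.0108 q [0.461 0.483 0.35  1.439 0.    1.675]
turn [-1.200e-03  3.000e-04  3.611e-01] shift [-5.258e-01 -2.371e-01 -5.000e-04]
```

View pics/g3s.png

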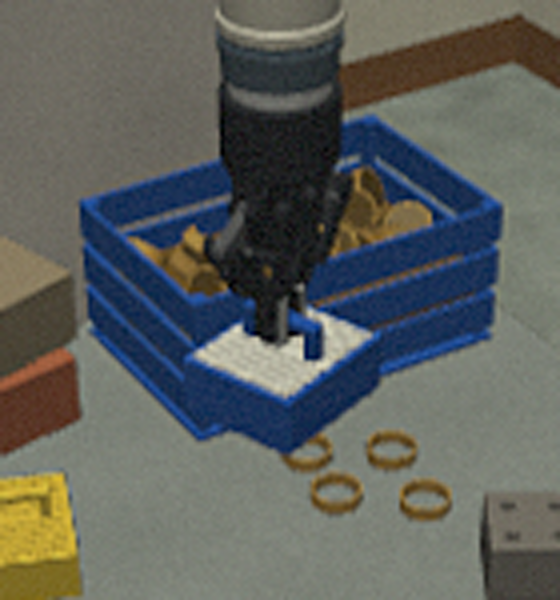

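Emit:
arm_command(moves=[[[0,0,0.02],[-0.016,-0.007,0],-1],[[0,0,0.06],[-0.046,-0.021,0],-1],[[0,0,0.1],[-0.08,-0.036,0],-1],[[0,0,0.14],[-0.114,-0.051,0],-1],[[0,0,0.18],[-0.148,-0.067,0],-1],[[0,0,0.22],[-0.182,-0.082,0],-1],[[0,0,0.26],[-0.216,-0.097,0],-1],[[0,0,0.3],[-0.25,-0.113,0],-1],[[0,0,0.33],[-0.284,-0.128,0],-1],[[0,0,0.361],[-0.318,-0.143,0],-1]])

```text
t: 3.8
eef_pos: [0.5387, 0.0234, 0.2352]
orientation: [-0.001, 0.709, 0.705, -0.001]
ft_force: [0.9, -1.2, -3.5]
opening: 0.0107
```

```bash
python3 - <<'E'
from h import *
plan([.5243,-.2027,.237],-.0042)
E
```

```text
t 3.8 pos [0.5387 0.0234 0.2352] tooly yaw -0.0054 zaxis [-3.3e-03  4.0e-04 -1.0e+00]
F [ 0.87 -1.2  -3.54] T [ 0.037 -0.092 -0.02 ] open 0.0107 q [-0.112  0.244 -0.016  1.314 -0.     1.464]
turn [-0.0033 -0.0003 -0.0012] shift [-0.2262 -0.0132 -0.0018]
```

Emit:
arm_command(moves=[[[0,0,0],[-0.035,-0.002,0],-1],[[0,0,0],[-0.07,-0.004,0],-1],[[0,0,0],[-0.105,-0.006,0],-1],[[0,0,0],[-0.14,-0.008,0],-1],[[0,0,0],[-0.17,-0.01,0],-1],[[0,0,0],[-0.2,-0.012,0],-1],[[0,0,0],[-0.218,-0.013,0],-1],[[0,0,0],[-0.226,-0.014,0],-1],[[0,0,0],[-0.226,-0.014,0],-1],[[0,0,0],[-0.226,-0.014,0],-1]])

```text
t: 4.63
eef_pos: [0.5247, -0.2004, 0.236]
orientation: [-0.001, 0.709, 0.705, -0.0]
ft_force: [-0.2, 0.5, -2.8]
opening: 0.0104
```

```bash
python3 - <<'E'
from h import *
snap('side','side4'); snap('top','top4'); crop('side4',300,150,520,400,3,'g4s');crop('top4',320,60,520,210,4,'g4t')
plan([.5243,-.2027,.237],-.0042)
E
```

```text
t 4.73 pos [ 0.5251 -0.1996  0.2368] tooly yaw -0.003 zaxis [-9.e-04  9.e-04 -1.e+00]
F [ 0.68  1.   -3.31] T [ 0.011  0.026 -0.046] open 0.0108 q [-0.513  0.281  0.039  1.33   0.     1.061]
turn [-0.0009 -0.0009  0.0012] shift [-0.0031 -0.0008 -0.0002]
```

View pics/g4s.png

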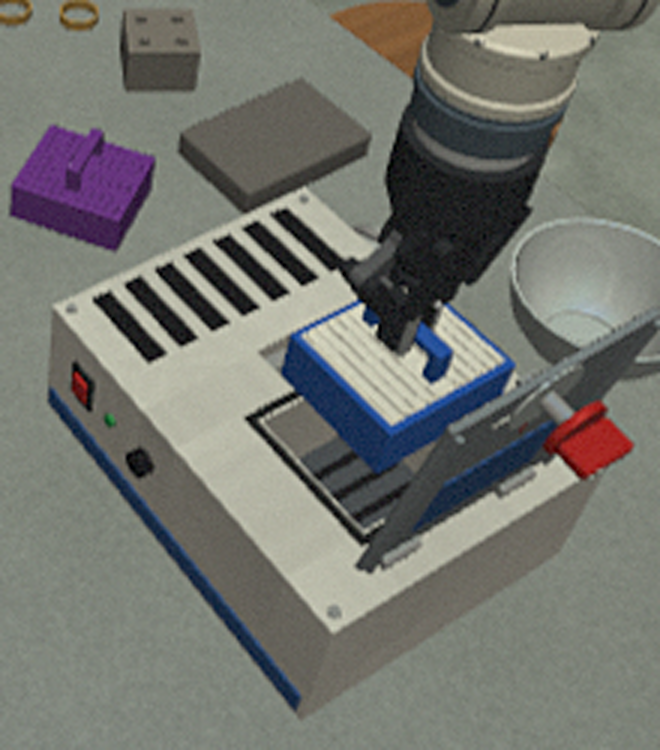

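View pics/g4t.png

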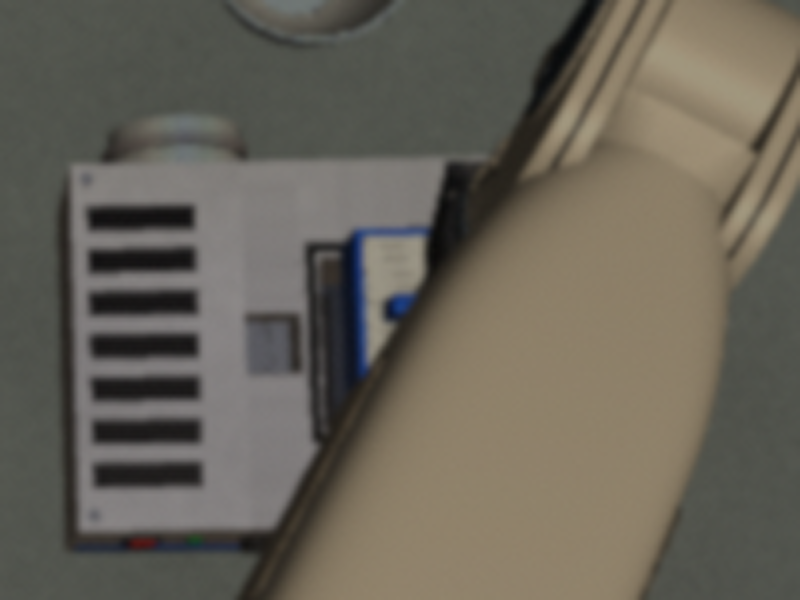

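```bash
python3 - <<'E'
from h import *
S=load('side4');T=load('top4')
zb=.2368-.0585
pl=[rect(0,0,.052,.045,zb),rect(0,0,.052,.045,zb+.042),rect(0,0,.006,.03,zb+.068)]
x=(.5251,-.1996,-.003)
overlay(S,x,pl,380,235,480,310,8,'o4s'); overlay(T,x,pl,385,105,445,165,9,'o4t')
E
```

```text
(no output)
```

View pics/o4s.png

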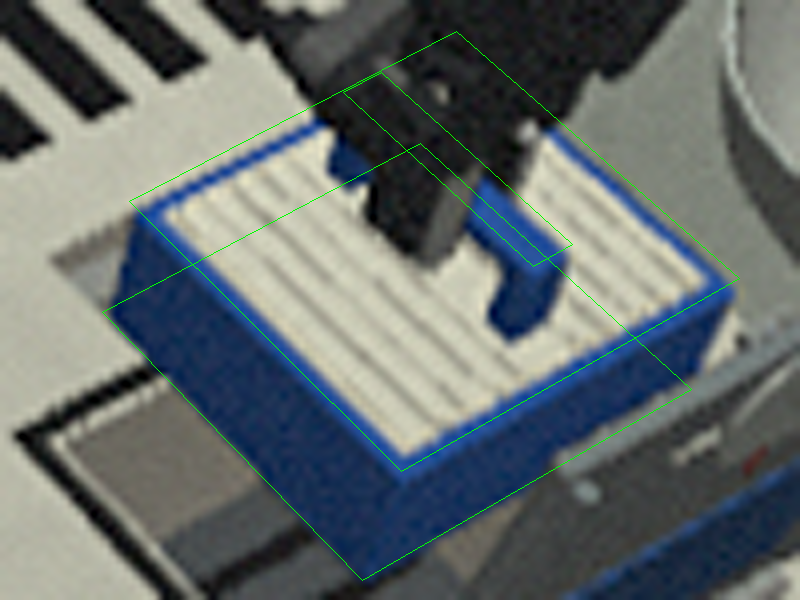

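View pics/o4t.png

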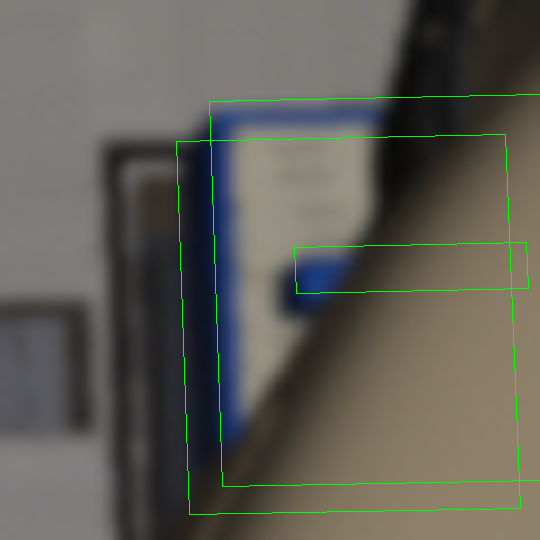

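Emit:
arm_command(moves=[[[0,0,0],[-0.003,0,0.015],-1],[[0,0,0],[-0.003,0,0.03],-1],[[0,0,0],[-0.003,0,0.042],-1],[[0,0,0],[-0.003,0,0.046],-1],[[0,0,0],[-0.003,0,0.046],-1],[[0,0,0],[-0.003,0,0.046],-1]])

```text
t: 5.23
eef_pos: [0.5254, -0.2032, 0.1917]
orientation: [0.0, 0.708, 0.706, 0.0]
ft_force: [-0.1, 0.1, -3.1]
opening: 0.0104
```

```bash
python3 - <<'E'
from h import *
S=snap('side','side5'); T=snap('top','top5'); crop('side5',370,250,480,340,7,'g5s'); crop('top5',380,105,460,165,9,'g5t')
plan([.5255,-.2025,.19],-.0042)
E
```

```text
t 5.33 pos [ 0.5256 -0.2037  0.1922] tooly yaw -0.0034 zaxis [ 1.2e-03 -6.0e-04 -1.0e+00]
F [-0.01  0.18 -3.  ] T [ 0.018  0.029 -0.031] open 0.0107 q [-0.519  0.299 -0.049  1.221  0.     1.056]
turn [0.0013 0.0006 0.0008] shift [ 0.0012 -0.0001  0.0022]
```

View pics/g5s.png

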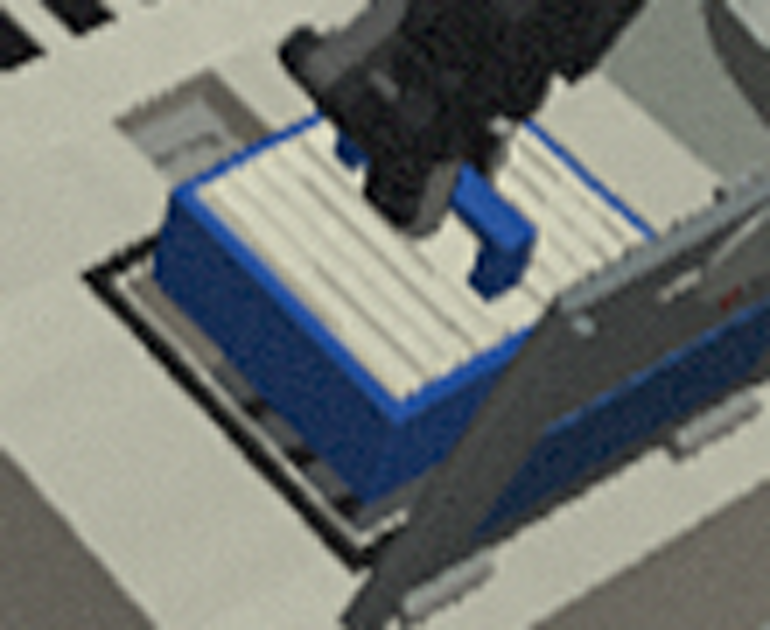

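View pics/g5t.png

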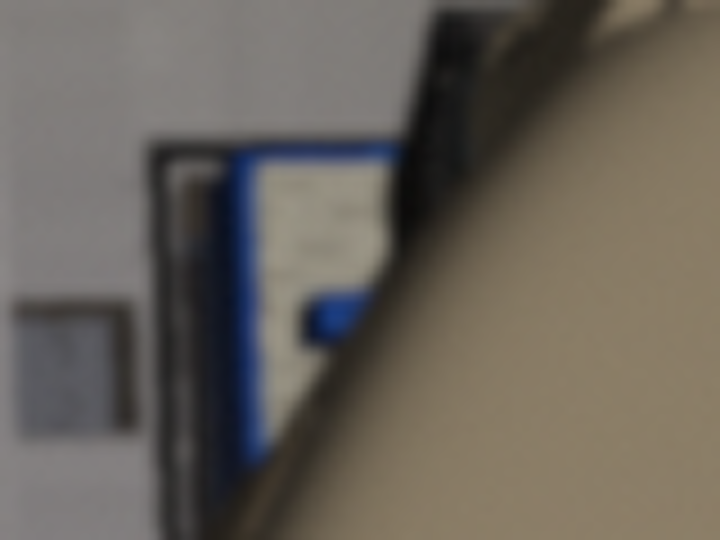

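```bash
python3 - <<'E'
from h import *
T=load('top5');S=load('side5')
p=lambda u,v:((u+.5)/9+380-.5,(v+.5)/9+105-.5)
zt=.1922-.0585+.042
for n,uv,z in (('filt +y edge',p(233,250),zt),('filt +x edge',p(320,147),zt),('rim inner +y',p(180,250),.125),('gasket outer +x',p(320,140),.125),('gasket outer +y',p(152,250),.125),):
    print(n,atz(T,*uv,z)[:2].round(4))
g=lambda u,v:((u+.5)/7+370-.5,(v+.5)/7+250-.5)
for n,uv,z in (('-x+y top',g(172,188),zt),('-x-y top',g(397,415),zt),('-x+y bot',g(155,282),zt-.042),('-x-y bot',g(368,505),zt-.042),('gasket out',g(83,277),.125),('rim in -x+y',g(125,280),.125),('rim in -x-y',g(362,528),.125),('gasket out -x-y',g(360,568),.125)):
    print(n,atz(S,*uv,z)[:2].round(4))
E
```

```text
filt +y edge [ 0.5472 -0.1574]
filt +x edge [ 0.5755 -0.1824]
rim inner +y [ 0.5591 -0.1533]
gasket outer +x [ 0.5903 -0.1944]
gasket outer +y [ 0.5593 -0.1453]
-x+y top [ 0.4734 -0.1604]
-x-y top [ 0.4742 -0.2475]
-x+y bot [ 0.4741 -0.1622]
-x-y bot [ 0.4745 -0.2483]
gasket out [ 0.4628 -0.1458]
rim in -x+y [ 0.4724 -0.1529]
rim in -x-y [ 0.4735 -0.2496]
gasket out -x-y [ 0.4644 -0.2585]
```

Emit:
arm_command(moves=[[[0,0,0],[0.002,0.001,0],-1],[[0,0,0],[0.002,0.001,0.006],-1],[[0,0,0],[0.002,0.001,0.012],-1],[[0,0,0],[0.002,0.001,0.018],-1],[[0,0,0],[0.002,0.001,0.018],-1]])

```text
t: 5.75
eef_pos: [0.5256, -0.2016, 0.1716]
orientation: [-0.001, 0.709, 0.706, -0.0]
ft_force: [-0.1, 0.0, -4.2]
opening: 0.0103
```

Emit:
arm_command(moves=[[[0,0,0],[0,0,0.008],-1],[[0,0,0],[0,0,0.016],-1],[[0,0,0],[0,0,0.024],-1],[[0,0,0],[0,0,0.032],-1],[[0,0,0],[0,0,0.032],-1]])

```text
t: 6.17
eef_pos: [0.5254, -0.2015, 0.1392]
orientation: [-0.001, 0.709, 0.706, -0.0]
ft_force: [-0.4, -0.6, -3.8]
opening: 0.0105
```

Emit:
arm_command(moves=[[[0,0,0],[0,0,0.008],-1],[[0,0,0],[0,0,0.016],-1],[[0,0,0],[0,0,0.023],-1],[[0,0,0],[0,0,0.029],-1],[[0,0,0],[0,0,0.031],-1],[[0,0,0],[0,0,0.031],-1]])

```text
t: 6.67
eef_pos: [0.5259, -0.2018, 0.1095]
orientation: [-0.001, 0.709, 0.706, -0.0]
ft_force: [0.5, -0.1, -3.4]
opening: 0.0109
```

Emit:
arm_command(moves=[[[0,0,0],[0,0,0.002],-1],[[0,0,0],[0,0,0.004],-1],[[0,0,0],[0,0,0.006],-1],[[0,0,0],[0,0,0.0065],-1]])

```text
t: 7.0
eef_pos: [0.5262, -0.2019, 0.1036]
orientation: [-0.0, 0.709, 0.706, 0.0]
ft_force: [-0.5, 1.0, -3.0]
opening: 0.0101
```

Emit:
arm_command(moves=[[[0,0,0],[0,0,0.001],-1],[[0,0,0],[0,0,0.002],-1],[[0,0,0],[0,0,0.002],-1]])

```text
t: 7.25
eef_pos: [0.5262, -0.2019, 0.1035]
orientation: [0.001, 0.709, 0.706, 0.0]
ft_force: [-6.2, 2.7, 12.9]
opening: 0.0102
```

Emit:
arm_command(moves=[[[0,0,0],[0,0,0.001],-0.3],[[0,0,0],[0,0,0.0],-0.3],[[0,0,0],[0,0,0.0],-0.3],[[0,0,0],[0,0,-0.02],-0.3],[[0,0,0],[0,0,-0.05],-0.3],[[0,0,0],[0,0,-0.08],-0.3],[[0,0,0],[0,0,-0.1],-0.3],[[0,0,0],[0,0,-0.12],-0.3],[[0,0,0],[0,0,-0.14],-0.3],[[0,0,0],[0,0,-0.14],-0.3]])

```text
t: 8.08
eef_pos: [0.5274, -0.2026, 0.2457]
orientation: [0.003, 0.708, 0.706, 0.001]
ft_force: [0.7, -0.5, 0.9]
opening: 0.03
```

```bash
python3 - <<'E'
from h import *
S=snap('side','side6'); crop('side6',300,150,540,395,3,'g6s'); 
plan([.5255,-.2025,.24],-.0042)
E
```

```text
t 8.13 pos [ 0.527  -0.2024  0.2437] tooly yaw -0.004 zaxis [ 0.0034 -0.0019 -1.    ]
F [ 0.06 -0.16 -0.42] T [ 0.005 -0.019  0.01 ] open 0.0298 q [-0.515  0.281  0.056  1.342  0.     1.06 ]
turn [0.0034 0.0019 0.0002] shift [-0.0001 -0.0015  0.0037]
```

View pics/g6s.png

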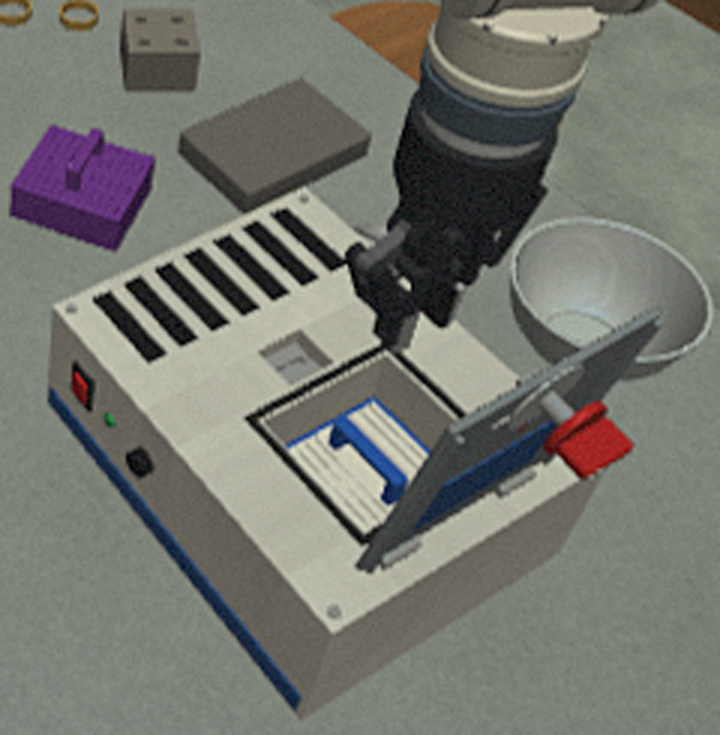

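```bash
python3 - <<'E'
from h import *
from scipy.optimize import minimize_scalar
S=load('side6')
crop('side6',415,240,530,345,7,'g6c')
E=np.array([.5262,-.1442,0]);M=R.from_euler('z',-.0042).as_matrix()
obs={(-.08,):(450.7,295.),(.08,):(519.8,255.)}
f=lambda th:sum(np.sum((np.array(proj(S,E+M@[x[0],-.123+.173*np.cos(th),.127+.173*np.sin(th)]))-o)**2) for x,o in obs.items())
r=minimize_scalar(f,bounds=(1.3,2.1),method='bounded'); print(r.x,r.fun)
th=r.x
pl=[[(a*.08,-.123,.127) for a in(-1,1)],[(a*.08,-.123+.173*np.cos(th),.127+.173*np.sin(th)) for a in(-1,1)],
 [(a*.08,-.123+.173*np.cos(th)-.006*np.sin(th),.127+.173*np.sin(th)+.006*np.cos(th)) for a in(-1,1)]]
for rr in (0.147,): pl.append([(0,-.123+rr*np.cos(th)-k*np.sin(th),.127+rr*np.sin(th)+k*np.cos(th)) for k in(.006,.006+.0475)])
overlay(S,(E[0],E[1],-.0042),pl,415,240,530,345,7,'o6c')
E
```

```text
1.7390556774900876 1.7082779865670765
```

View pics/o6c.png

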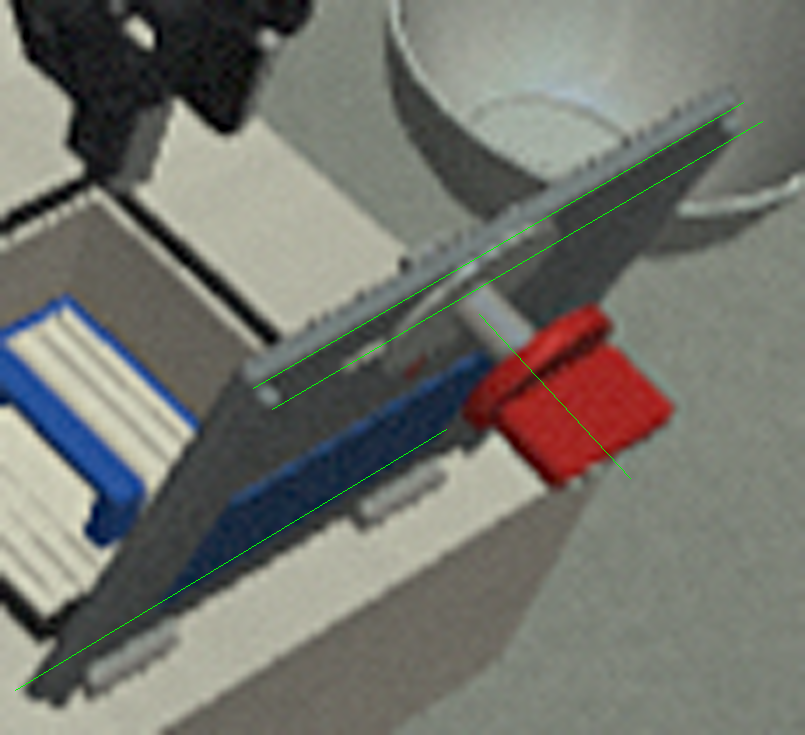

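```bash
python3 - <<'E'
from h import *
plan([.468,-.345,.345],-.0042)
plan([.468,-.345,.275],-.0042)
E
```

```text
t 8.13 pos [ 0.527  -0.2024  0.2437] tooly yaw -0.004 zaxis [ 0.0034 -0.0019 -1.    ]
F [ 0.06 -0.16 -0.42] T [ 0.005 -0.019  0.01 ] open 0.0298 q [-0.515  0.281  0.056  1.342  0.     1.06 ]
turn [0.0034 0.0019 0.0002] shift [-0.1431 -0.0581 -0.1012]
t 8.13 pos [ 0.527  -0.2024  0.2437] tooly yaw -0.004 zaxis [ 0.0034 -0.0019 -1.    ]
F [ 0.06 -0.16 -0.42] T [ 0.005 -0.019  0.01 ] open 0.0298 q [-0.515  0.281  0.056  1.342  0.     1.06 ]
turn [0.0034 0.0019 0.0002] shift [-0.1429 -0.0583 -0.0312]
```

Emit:
arm_command(moves=[[[0,0,0],[0,-0.01,-0.03],-1],[[0,0,0],[0,-0.02,-0.065],-1],[[0,0,0],[0,-0.035,-0.1],-1],[[0,0,0],[-0.03,-0.045,-0.104],-1],[[0,0,0],[-0.065,-0.055,-0.104],-1],[[0,0,0],[-0.1,-0.058,-0.104],-1],[[0,0,0],[-0.13,-0.058,-0.104],-1],[[0,0,0],[-0.143,-0.058,-0.104],-1],[[0,0,0],[-0.143,-0.058,-0.104],-1],[[0,0,0],[-0.143,-0.058,-0.104],-1]])

```text
t: 8.97
eef_pos: [0.4675, -0.3449, 0.3444]
orientation: [-0.001, 0.709, 0.705, 0.0]
ft_force: [-0.2, 0.7, 0.2]
opening: 0.0001
```

Emit:
arm_command(moves=[[[0,0,0],[0,0,0.02],-1],[[0,0,0],[0,0,0.04],-1],[[0,0,0],[0,0,0.06],-1],[[0,0,0],[0,0,0.07],-1],[[0,0,0],[0,0,0.07],-1],[[0,0,0],[0,0,0.07],-1]])

```text
t: 9.47
eef_pos: [0.4678, -0.3438, 0.2762]
orientation: [-0.0, 0.708, 0.706, 0.0]
ft_force: [0.8, 0.2, 0.0]
opening: -0.0
```

```bash
python3 - <<'E'
from h import *
S=snap('side','side7'); crop('side7',300,130,550,380,3,'g7s'); snap('top','top7')
plan([.468,-.31,.275],-.0042)
E
```

```text
t 9.57 pos [ 0.4681 -0.3445  0.2771] tooly yaw -0.0034 zaxis [ 0.0013 -0.0013 -1.    ]
F [ 0.22 -0.09 -0.01] T [ 0.029 -0.036 -0.017] open 0.0001 q [-0.779  0.305  0.175  1.439  0.     0.795]
turn [0.0013 0.0013 0.0008] shift [ 0.0345 -0.0002  0.0021]
```

View pics/g7s.png

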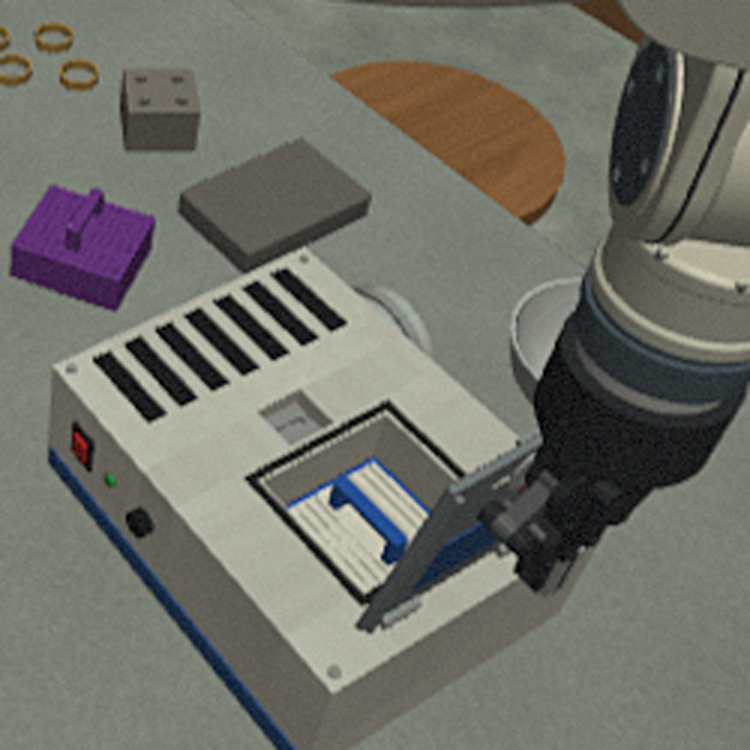

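View pics/top7.png

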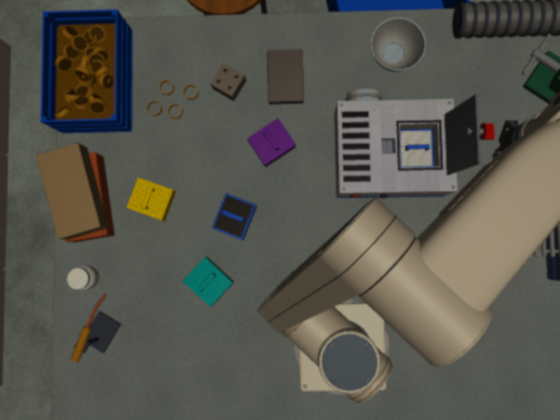

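```bash
python3 - <<'E'
from h import *
r=.147; y0,z0=-.345,.275
for th in np.arange(1.57,-.01,-.157):
    y=-.2672+r*np.cos(th)-.006*np.sin(th)-.011; z=.127+r*np.sin(th)+.006*np.cos(th)+.011
    print(round(th,2),'x',round(y-y0,3),'z',round(-(z-z0),3),'| y',round(y,4),'z',round(z,4))
E
```

```text
1.57 x 0.061 z -0.01 | y -0.2841 z 0.285
1.41 x 0.084 z -0.009 | y -0.261 z 0.2841
1.26 x 0.107 z -0.005 | y -0.2384 z 0.2796
1.1 x 0.128 z 0.003 | y -0.2167 z 0.2717
0.94 x 0.148 z 0.015 | y -0.1966 z 0.2604
0.78 x 0.167 z 0.029 | y -0.1785 z 0.2461
0.63 x 0.182 z 0.046 | y -0.1628 z 0.2292
0.47 x 0.195 z 0.065 | y -0.1499 z 0.2101
0.31 x 0.205 z 0.086 | y -0.1402 z 0.1891
0.16 x 0.211 z 0.108 | y -0.1339 z 0.1669
-0.0 x 0.214 z 0.131 | y -0.1312 z 0.144
```

Emit:
arm_command(moves=[[[0,0,0],[0.012,0,0.002],-1],[[0,0,0],[0.024,0,0.002],-1],[[0,0,0],[0.034,0,0.002],-1],[[0,0,0],[0.044,0,0.0],-1],[[0,0,0],[0.052,0,-0.002],-1],[[0,0,0],[0.06,0,-0.004],-1],[[0,0,0],[0.06,0,-0.006],-1]])

```text
t: 10.15
eef_pos: [0.4679, -0.283, 0.2825]
orientation: [0.0, 0.708, 0.706, 0.0]
ft_force: [0.3, -0.7, -0.2]
opening: 0.0
```

```bash
python3 - <<'E'
from h import *
S=snap('side','side8'); crop('side8',300,130,550,380,3,'g8s')
plan([.468,-.2842,.285],-.0042)
E
```

```text
t 10.2 pos [ 0.4681 -0.2838  0.2828] tooly yaw -0.0029 zaxis [ 1.e-03 -5.e-04 -1.e+00]
F [-0.36  0.07  0.11] T [-0.022 -0.011  0.004] open -0.0003 q [-0.698  0.245  0.106  1.43   0.     0.875]
turn [0.001  0.0005 0.0013] shift [-0.0004 -0.0001 -0.0022]
```

View pics/g8s.png

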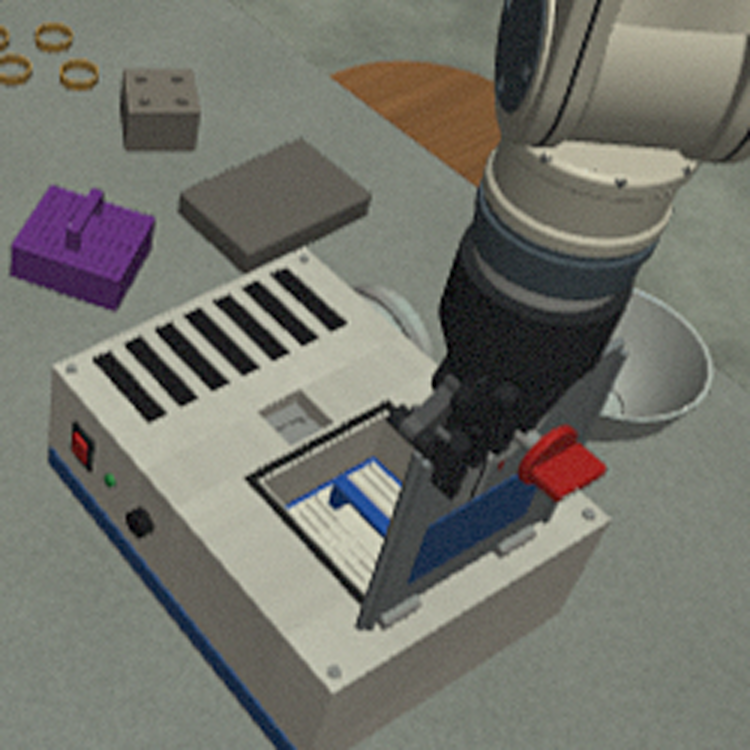

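Emit:
arm_command(moves=[[[0,0,0],[0.012,0,-0.001],-1],[[0,0,0],[0.024,0,-0.001],-1],[[0,0,0],[0.046,0,0.003],-1],[[0,0,0],[0.067,0,0.011],-1],[[0,0,0],[0.087,0,0.022],-1],[[0,0,0],[0.105,0,0.036],-1],[[0,0,0],[0.121,0,0.053],-1],[[0,0,0],[0.134,0,0.072],-1],[[0,0,0],[0.134,0,0.072],-1]])

```text
t: 10.95
eef_pos: [0.4667, -0.1473, 0.207]
orientation: [-0.003, 0.708, 0.706, -0.0]
ft_force: [0.7, -0.7, 0.8]
opening: -0.0001
```

```bash
python3 - <<'E'
from h import *
S=snap('side','side9'); crop('side9',300,180,550,395,3,'g9s')
plan([.468,-.1312,.144],-.0042)
E
```

```text
t 11.0 pos [ 0.4674 -0.1487  0.2088] tooly yaw -0.002 zaxis [-0.0025  0.0018 -1.    ]
F [ 0.3  -0.48 -0.1 ] T [-0.022  0.039 -0.067] open -0.0 q [-0.48   0.172 -0.178  1.223  0.     1.093]
turn [-0.0025 -0.0018  0.0022] shift [0.0174 0.0007 0.0648]
```

View pics/g9s.png

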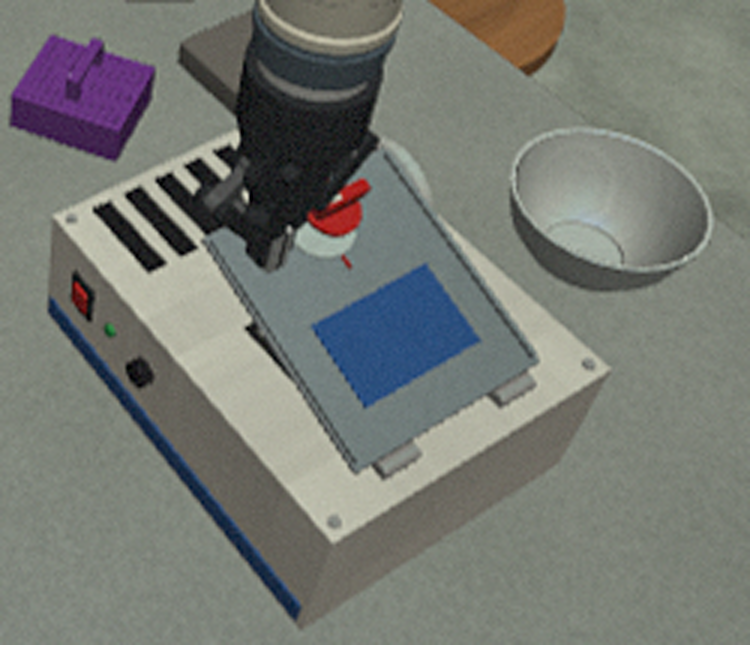

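Emit:
arm_command(moves=[[[0,0,0],[0.005,0,0.01],-1],[[0,0,0],[0.009,0,0.02],-1],[[0,0,0],[0.012,0,0.031],-1],[[0,0,0],[0.015,0,0.042],-1],[[0,0,0],[0.016,0,0.051],-1],[[0,0,0],[0.017,0,0.058],-1],[[0,0,0],[0.017,0,0.062],-1],[[0,0,0],[0.017,0,0.062],-1]])

```text
t: 11.67
eef_pos: [0.4683, -0.1338, 0.1474]
orientation: [-0.0, 0.709, 0.706, -0.0]
ft_force: [0.3, 0.1, -0.3]
opening: 0.0
```

```bash
python3 - <<'E'
from h import *
plan([.468,-.1312,.144],-.0042)
E
```

```text
t 11.67 pos [ 0.4683 -0.1338  0.1474] tooly yaw -0.0042 zaxis [-7.e-04  3.e-04 -1.e+00]
F [ 0.32  0.1  -0.26] T [-0.007 -0.003 -0.014] open 0.0 q [-0.451  0.202 -0.304  1.065 -0.     1.124]
turn [-0.0007 -0.0003 -0.    ] shift [ 0.0026 -0.0003  0.0034]
```

Emit:
arm_command(moves=[[[0,0,0],[0,0,0.002],-1],[[0,0,0],[0,0,0.003],-1],[[0,0,0],[0,0,0.004],-1],[[0,0,0],[0,0,0.005],-1]])

```text
t: 12.0
eef_pos: [0.4688, -0.1339, 0.1439]
orientation: [0.001, 0.709, 0.706, 0.0]
ft_force: [-5.2, 2.3, 21.3]
opening: -0.0002
```

```bash
python3 - <<'E'
from h import *
S=snap('side','side10'); crop('side10',300,180,520,395,3,'g10s')
plan([.468,-.1312,.144],-.0042)
E
```

```text
t 12.05 pos [ 0.4687 -0.1339  0.144 ] tooly yaw -0.004 zaxis [ 1.4e-03 -8.0e-04 -1.0e+00]
F [-2.38  1.24  8.62] T [ 0.12   0.59  -0.026] open 0.0001 q [-0.45   0.204 -0.311  1.054 -0.     1.124]
turn [0.0014 0.0008 0.0002] shift [ 0.0027 -0.0007 -0.    ]
```

View pics/g10s.png

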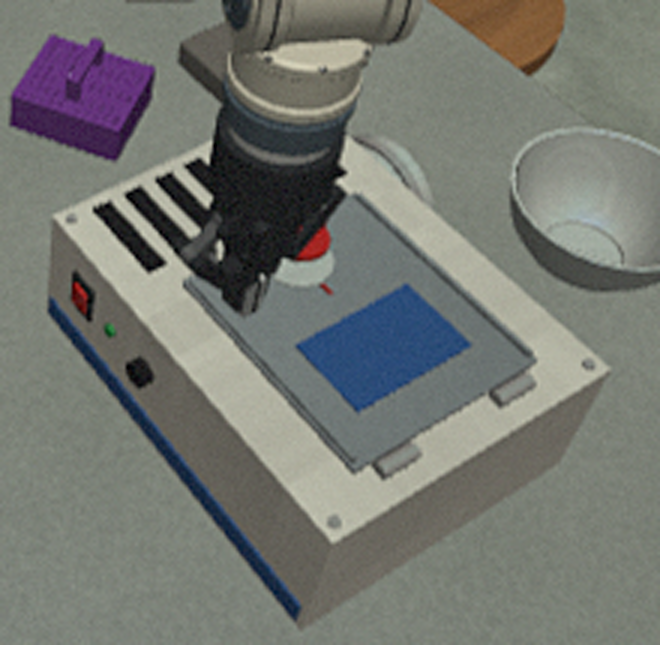

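Emit:
arm_command(moves=[[[0,0,0],[0,0,-0.02],-1],[[0,0,0],[0,0,-0.05],-1],[[0,0,-0.12],[0.02,0,-0.08],-1],[[0,0,-0.24],[0.05,0,-0.11],-0.3],[[0,0,-0.36],[0.08,0,-0.13],-0.3],[[0,0,-0.48],[0.11,0,-0.14],-0.3],[[0,0,-0.6],[0.14,0,-0.14],-0.3],[[0,0,-0.72],[0.17,0,-0.14],-0.3],[[0,0,-0.84],[0.19,0,-0.14],-0.3],[[0,0,-0.84],[0.19,0,-0.14],-0.3]])

```text
t: 12.88
eef_pos: [0.4689, 0.0593, 0.2832]
orientation: [0.0, 0.354, 0.935, 0.001]
ft_force: [-0.0, -0.6, -0.5]
opening: 0.0298
```

```bash
python3 - <<'E'
from h import *
S=snap('side','side11'); T=snap('top','top11'); crop('side11',345,200,465,290,6,'g11s'); crop('top11',355,90,455,180,7,'g11t'); crop('side11',300,180,520,395,3,'g11w')
plan([.526,-.12,.25],1.5666)
E
```

```text
t 12.98 pos [0.4692 0.0569 0.283 ] tooly yaw 0.8362 zaxis [ 4.e-04 -3.e-04 -1.e+00]
F [0.36 0.02 0.45] T [ 0.03   0.013 -0.049] open 0.0297 q [-0.057  0.116 -0.058  1.397 -0.     0.677]
turn [-1.000e-04  5.000e-04 -7.304e-01] shift [-0.1607 -0.0932  0.033 ]
```

View pics/g11s.png

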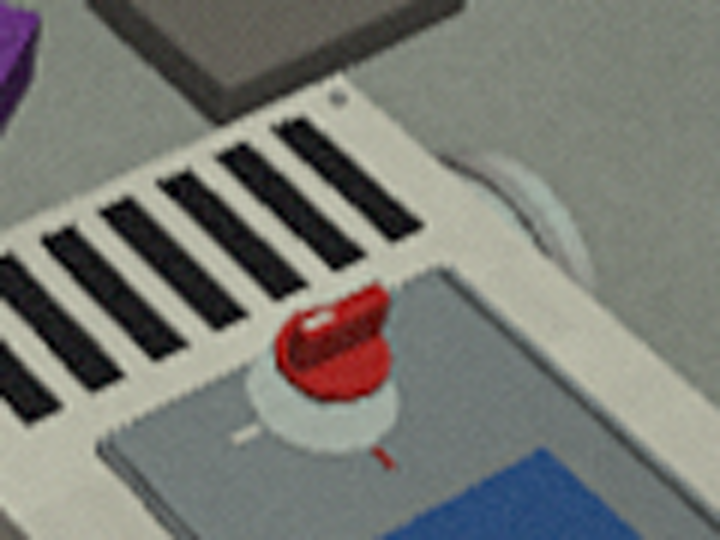

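View pics/g11t.png

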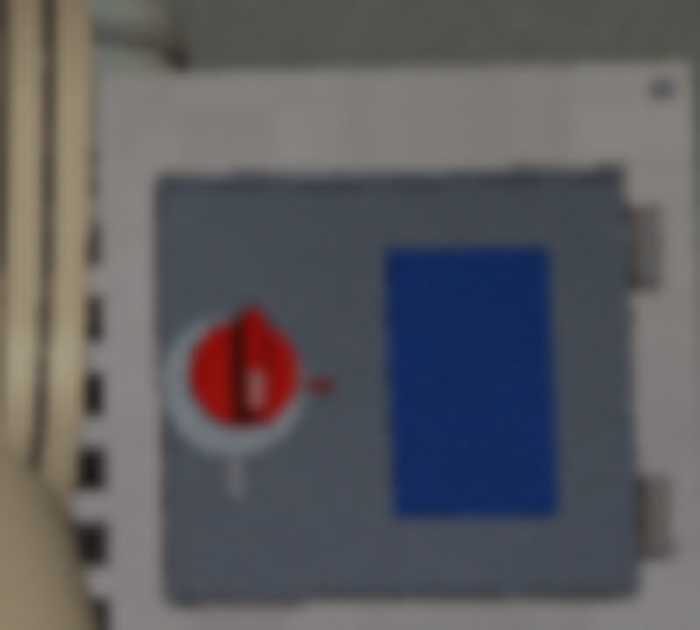

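View pics/g11w.png

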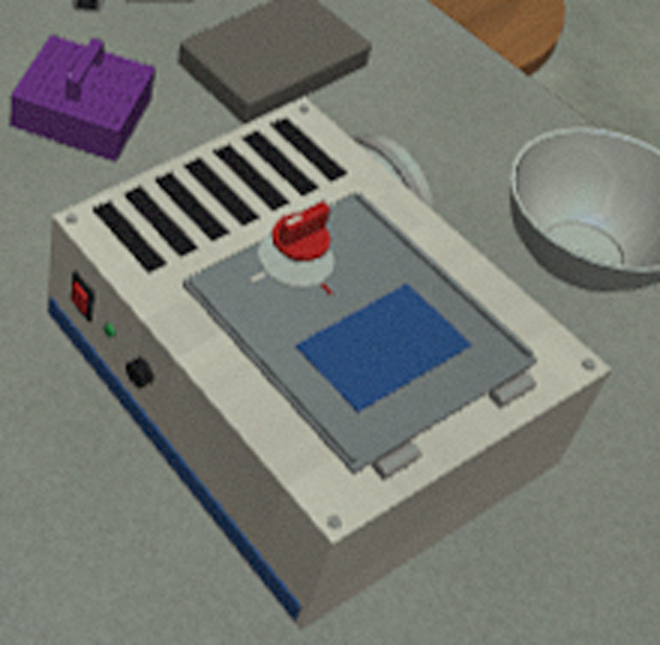

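```bash
python3 - <<'E'
from h import *
T=load('top11');S=load('side11')
def ov(c,o,u0,v0,u1,v1,s,out):
    a=np.linspace(0,2*np.pi,60)
    pl=[[(.02*np.cos(t),.02*np.sin(t),.1585) for t in a],rect(0,0,.019,.005,.1805),rect(0,.024-.024-.147+.173-.173/2,.08,.173/2,.133)]
    overlay(c,(o[0],o[1],-.004),pl,u0,v0,u1,v1,s,out)
o=(.526,-.1202)
ov(T,o,375,115,415,165,12,'o11t'); ov(S,o,380,235,430,285,12,'o11s')
E
```

```text
(no output)
```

View pics/o11t.png

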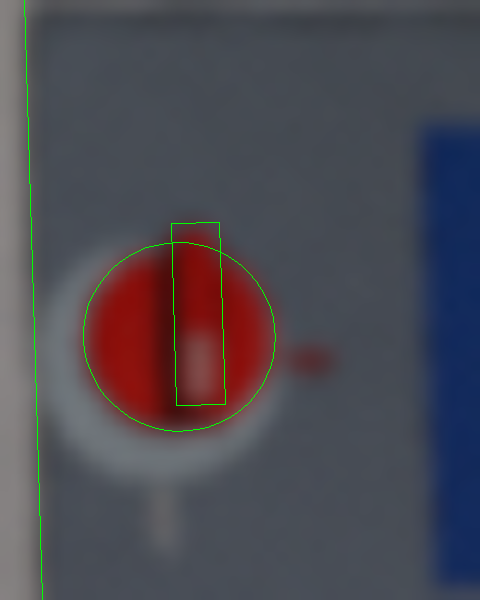

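View pics/o11s.png

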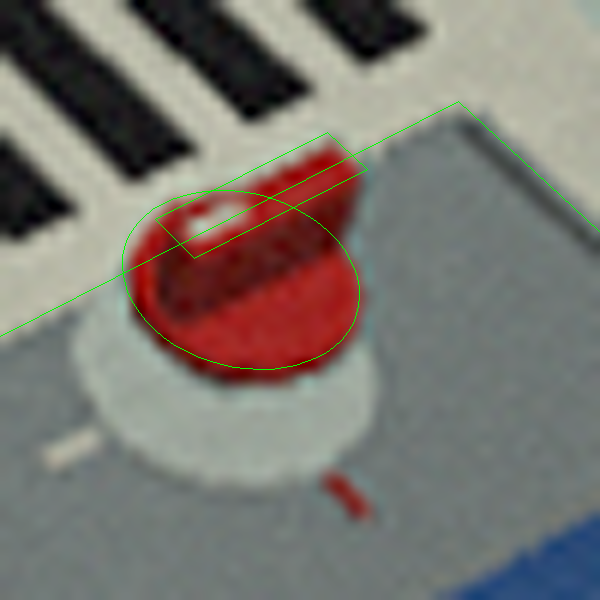

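Emit:
arm_command(moves=[[[0,0,-0.12],[-0.03,-0.018,0],-0.3],[[0,0,-0.24],[-0.06,-0.035,0],-0.3],[[0,0,-0.36],[-0.09,-0.052,0.01],-0.3],[[0,0,-0.48],[-0.12,-0.07,0.02],-0.3],[[0,0,-0.6],[-0.145,-0.084,0.035],-0.3],[[0,0,-0.72],[-0.157,-0.092,0.05],-0.3],[[0,0,-0.73],[-0.16,-0.094,0.06],-0.3],[[0,0,-0.73],[-0.161,-0.094,0.065],-0.3],[[0,0,-0.73],[-0.161,-0.094,0.065],-0.3],[[0,0,-0.73],[-0.161,-0.094,0.065],-0.3]])

```text
t: 13.82
eef_pos: [0.5255, -0.1209, 0.2183]
orientation: [0.0, 0.004, 1.0, 0.0]
ft_force: [0.3, -0.4, 0.7]
opening: 0.0299
```

```bash
python3 - <<'E'
from h import *
S=snap('side','side12'); T=snap('top','top12'); crop('side12',345,180,465,290,6,'g12s'); crop('top12',355,90,455,180,7,'g12t')
plan([.5253,-.1205,.171],1.5666)
E
```

```text
t 13.92 pos [ 0.5258 -0.1207  0.2189] tooly yaw 1.5653 zaxis [ 1.4e-03 -5.0e-04 -1.0e+00]
F [-0.89 -0.21 -0.23] T [ 0.068 -0.001  0.014] open 0.0299 q [-0.381  0.247 -0.054  1.268  0.    -0.376]
turn [-0.0005  0.0014 -0.0013] shift [0.0005 0.0002 0.0479]
```

View pics/g12s.png

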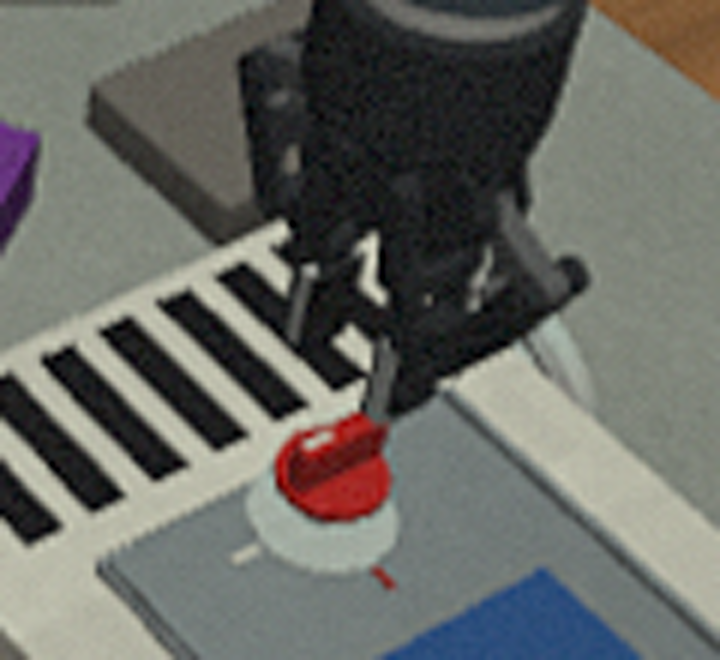

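Emit:
arm_command(moves=[[[0,0,0],[0,0,0.015],-0.4],[[0,0,0],[0,0,0.03],-0.4],[[0,0,0],[0,0,0.041],-0.4],[[0,0,0],[0,0,0.046],-0.4],[[0,0,0],[0,0,0.046],-0.4],[[0,0,0],[0,0,0.046],-0.4]], squeeze=30)

```text
t: 14.42
eef_pos: [0.5259, -0.121, 0.1726]
orientation: [0.0, 0.002, 1.0, -0.0]
ft_force: [0.0, -0.7, 0.8]
opening: 0.0254
```

```bash
python3 - <<'E'
from h import *
S=snap('side','side13'); crop('side13',345,190,465,290,6,'g13s')
plan([.5253,-.1205,.172],1.5666)
E
```

```text
t 14.47 pos [ 0.5261 -0.1212  0.1728] tooly yaw 1.5661 zaxis [ 1.3e-03 -5.0e-04 -1.0e+00]
F [0.4  0.83 0.33] T [-0.007  0.035  0.04 ] open 0.0255 q [-0.382  0.27  -0.142  1.157 -0.    -0.377]
turn [-0.0005  0.0013 -0.0005] shift [0.0008 0.0007 0.0008]
```

View pics/g13s.png

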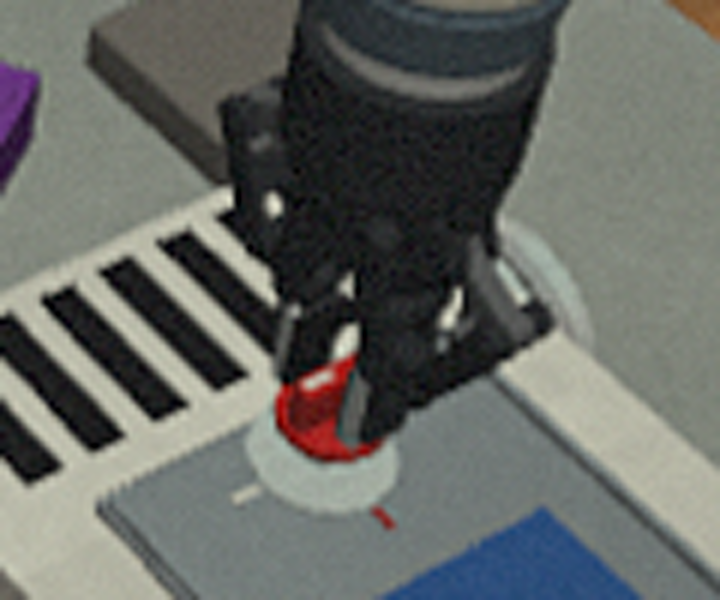

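```bash
python3 - <<'E'
from h import *
S=load('side13'); p=np.array([.5261,-.1212,.1728]); 
u0,v0,s=385,225,12
im=cv2.resize(cv2.cvtColor(S['frame'],cv2.COLOR_RGB2BGR)[v0:v0+50,u0:u0+50],None,fx=s,fy=s,interpolation=cv2.INTER_CUBIC)
def pt(w,col):
    u,v=proj(S,w); cv2.circle(im,(int((u+.5-u0)*s),int((v+.5-v0)*s)),4,col,-1)
for b in (-.011,.011):
  for y in (-.0127,.0127): pt(p+[b,y,-.009],(0,255,0))
for b in (-.019,.019):
    for y in (-.005,.005): pt([.5253+b,-.1205+y,.1805],(255,255,0))
cv2.imwrite('pics/o13.png',im)
E
```

```text
(no output)
```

View pics/o13.png

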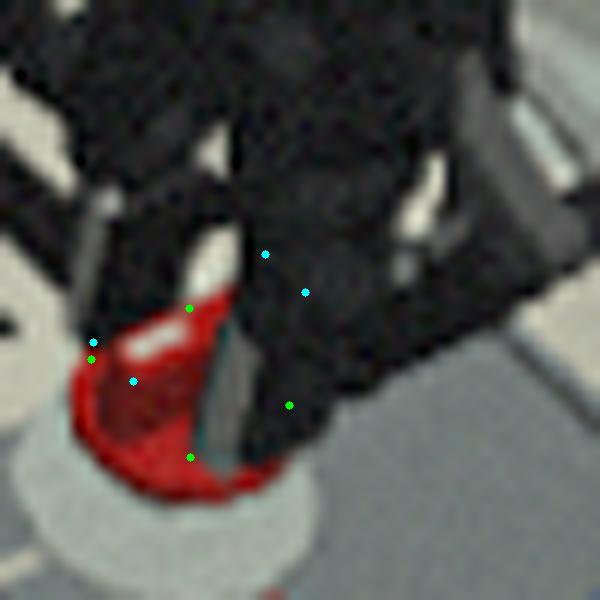

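Emit:
arm_command(moves=[[[0,0,0],[0.001,0,0],-0.4],[[0,0,0],[0.001,0,0],-1],[[0,0,0],[0.001,0,0],-1],[[0,0,0],[0.001,0,0],-1],[[0,0,0],[0.001,0,0],-1]], squeeze=30)

```text
t: 14.88
eef_pos: [0.5248, -0.1215, 0.1722]
orientation: [0.0, 0.002, 1.0, -0.0]
ft_force: [-0.2, 0.7, 2.7]
opening: 0.009
```

```bash
python3 - <<'E'
from h import *
plan([.5252,-.1205,.172],1.5666)
E
```

```text
t 14.88 pos [ 0.5248 -0.1215  0.1722] tooly yaw 1.5659 zaxis [ 7.e-04 -3.e-04 -1.e+00]
F [-0.23  0.68  2.66] T [0.007 0.048 0.028] open 0.009 q [-0.383  0.269 -0.145  1.156 -0.    -0.378]
turn [-0.0003  0.0007 -0.0007] shift [-0.0004  0.001   0.0002]
```

Emit:
arm_command(moves=[[[0,0,0],[0,0,0.0015],-1],[[0,0,0],[0,0,0.003],-1],[[0,0,0],[0,0,0.0045],-1],[[0,0,0],[0,0,0.006],-1],[[0,0,0],[0,0,0.006],-1]])

```text
t: 15.3
eef_pos: [0.5248, -0.1215, 0.1656]
orientation: [0.0, 0.002, 1.0, -0.0]
ft_force: [1.0, -0.3, 5.0]
opening: 0.0089
```

```bash
python3 - <<'E'
from h import *
plan([.5252,-.1205,.172],1.5666)
E
```

```text
t 15.3 pos [ 0.5248 -0.1215  0.1656] tooly yaw 1.566 zaxis [ 3.e-04 -2.e-04 -1.e+00]
F [ 1.04 -0.35  4.97] T [-0.203 -0.127 -0.061] open 0.0089 q [-0.383  0.273 -0.157  1.14  -0.    -0.378]
turn [-0.0002  0.0003 -0.0006] shift [-0.0004  0.001  -0.0064]
```

Emit:
arm_command(moves=[[[0,0,0],[0,0,0.0005],-1],[[0,0,0],[0,0,0.001],-1],[[0,0,0],[0,0,0.001],-1]])

```text
t: 15.55
eef_pos: [0.5248, -0.1215, 0.1648]
orientation: [0.0, 0.002, 1.0, -0.0]
ft_force: [-0.1, -1.2, 4.5]
opening: 0.0088
```

Emit:
arm_command(moves=[[[0,0,0],[0,0,0.0005],-1],[[0,0,0],[0,0,0.001],-1],[[0,0,0],[0,0,0.001],-1]])

```text
t: 15.8
eef_pos: [0.5248, -0.1214, 0.1639]
orientation: [0.0, 0.002, 1.0, -0.0]
ft_force: [1.5, -1.5, 5.4]
opening: 0.0095
```

Emit:
arm_command(moves=[[[0,0,0],[0,0,0.0005],-1],[[0,0,0],[0,0,0.001],-1],[[0,0,0],[0,0,0.001],-1]])

```text
t: 16.05
eef_pos: [0.5248, -0.1215, 0.1629]
orientation: [0.0, 0.002, 1.0, -0.0]
ft_force: [0.2, -1.6, 4.7]
opening: 0.009
```

Emit:
arm_command(moves=[[[0,0,0],[0,0,0.0005],-1],[[0,0,0],[0,0,0.001],-1],[[0,0,0],[0,0,0.001],-1]])

```text
t: 16.3
eef_pos: [0.5248, -0.1215, 0.1619]
orientation: [0.0, 0.002, 1.0, -0.0]
ft_force: [0.4, -1.0, 6.7]
opening: 0.0094
```

Emit:
arm_command(moves=[[[0,0,0],[0,0,0.0005],-1],[[0,0,0],[0,0,0.001],-1],[[0,0,0],[0,0,0.001],-1]])

```text
t: 16.55
eef_pos: [0.5248, -0.1215, 0.161]
orientation: [0.0, 0.002, 1.0, -0.0]
ft_force: [0.1, -0.6, 6.1]
opening: 0.0095
```

Emit:
arm_command(moves=[[[0,0,0],[0,0,0.0005],-1],[[0,0,0],[0,0,0.001],-1],[[0,0,0],[0,0,0.001],-1]])

```text
t: 16.8
eef_pos: [0.5248, -0.1215, 0.16]
orientation: [0.0, 0.002, 1.0, -0.0]
ft_force: [-0.3, -0.7, 6.8]
opening: 0.0093
```

```bash
python3 - <<'E'
from h import *
plan([.5252,-.1205,.172],1.5666)
E
```

```text
t 16.8 pos [ 0.5248 -0.1215  0.16  ] tooly yaw 1.566 zaxis [ 5.e-04 -3.e-04 -1.e+00]
F [-0.25 -0.67  6.79] T [-0.236 -0.032  0.038] open 0.0093 q [-0.383  0.276 -0.167  1.126 -0.    -0.378]
turn [-0.0003  0.0005 -0.0006] shift [-0.0004  0.001  -0.012 ]
```

Emit:
arm_command(moves=[[[0,0,0],[0,0,0.0005],-1],[[0,0,0],[0,0,0.001],-1],[[0,0,0],[0,0,0.001],-1]])

```text
t: 17.05
eef_pos: [0.5248, -0.1215, 0.159]
orientation: [0.0, 0.002, 1.0, -0.0]
ft_force: [-0.4, -1.6, 7.1]
opening: 0.0091
```

Emit:
arm_command(moves=[[[0,0,0],[0,0,0.0005],-1],[[0,0,0],[0,0,0.001],-1],[[0,0,0],[0,0,0.001],-1]])

```text
t: 17.3
eef_pos: [0.5248, -0.1215, 0.1582]
orientation: [0.0, 0.002, 1.0, -0.0]
ft_force: [-0.4, -0.9, 6.7]
opening: 0.0094
```

Emit:
arm_command(moves=[[[0,0,0],[0,0,0.0005],-1],[[0,0,0],[0,0,0.001],-1],[[0,0,0],[0,0,0.001],-1]])

```text
t: 17.55
eef_pos: [0.5249, -0.1215, 0.1581]
orientation: [0.001, 0.002, 1.0, -0.0]
ft_force: [-2.4, -0.4, 15.6]
opening: 0.0095
```

Emit:
arm_command(moves=[[[0,0,0],[0,0,-0.0006],-1],[[0,0,0.04],[0,0,-0.0006],-1],[[0,0,0.1],[0,0,-0.0006],-1],[[0,0,0.16],[0,0,-0.0006],-1],[[0,0,0.2],[0,0,-0.0006],-1],[[0,0,0.2],[0,0,-0.0006],-1]])

```text
t: 18.05
eef_pos: [0.5249, -0.1211, 0.1582]
orientation: [0.001, 0.103, 0.995, 0.0]
ft_force: [-0.0, 1.2, 10.6]
opening: 0.0092
```

```bash
python3 - <<'E'
from h import *
plan([.5252,-.1205,.158],0)
E
```

```text
t 18.05 pos [ 0.5249 -0.1211  0.1582] tooly yaw 1.3636 zaxis [ 1.3e-03  3.0e-04 -1.0e+00]
F [-0.02  1.16 10.62] T [ 0.315  0.195 -0.006] open 0.0092 q [-3.830e-01  2.770e-01 -1.710e-01  1.121e+00  1.000e-03 -1.760e-01]
turn [1.3000e-03 6.0000e-04 1.3636e+00] shift [-0.0002  0.0006  0.0002]
```

Emit:
arm_command(moves=[[[0,0,0.08],[0,0,0],-1],[[0,0,0.18],[0,0,0],-1],[[0,0,0.28],[0,0,0],-1],[[0,0,0.38],[0,0,0],-1],[[0,0,0.48],[0,0,0],-1],[[0,0,0.58],[0,0,0],-1],[[0,0,0.66],[0,0,0],-1],[[0,0,0.7],[0,0,0],-1],[[0,0,0.7],[0,0,0],-1]])

```text
t: 18.8
eef_pos: [0.5256, -0.12, 0.1582]
orientation: [0.001, 0.438, 0.899, 0.002]
ft_force: [3.1, 6.8, 10.6]
opening: 0.009
```

```bash
python3 - <<'E'
from h import *
plan([.5252,-.1205,.158],-.0142)
E
```

```text
t 18.8 pos [ 0.5256 -0.12    0.1582] tooly yaw 0.6645 zaxis [ 0.0029  0.0027 -1.    ]
F [ 3.12  6.84 10.55] T [ 1.687 -0.666 -0.015] open 0.009 q [-0.382  0.277 -0.171  1.121  0.004  0.524]
turn [ 0.0037 -0.0016  0.6786] shift [-0.0002 -0.0007  0.0002]
```

Emit:
arm_command(moves=[[[0,0,0],[-0.0009,0.0012,0],-1],[[0,0,0.08],[-0.0009,0.0012,0],-1],[[0,0,0.18],[-0.0009,0.0012,0],-1],[[0,0,0.28],[-0.0009,0.0012,0],-1],[[0,0,0.38],[-0.0009,0.0012,0],-1],[[0,0,0.47],[-0.0009,0.0012,0],-1],[[0,0,0.55],[-0.0009,0.0012,0],-1],[[0,0,0.62],[-0.0009,0.0012,0],-1],[[0,0,0.65],[-0.0009,0.0012,0],-1],[[0,0,0.65],[-0.0009,0.0012,0],-1]])

```text
t: 19.63
eef_pos: [0.5271, -0.1195, 0.1582]
orientation: [-0.0, 0.702, 0.713, 0.002]
ft_force: [3.1, 10.2, 11.2]
opening: 0.0091
```

```bash
python3 - <<'E'
from h import *
plan([.5252,-.1205,.158],-.0142)
E
```

```text
t 19.63 pos [ 0.5271 -0.1195  0.1582] tooly yaw 0.0154 zaxis [ 0.0029  0.0035 -1.    ]
F [ 3.12 10.15 11.22] T [ 2.099 -0.749  0.044] open 0.0091 q [-0.38   0.28  -0.168  1.122  0.004  1.175]
turn [ 0.0029 -0.0035  0.0296] shift [-0.001  -0.0019  0.0002]
```

Emit:
arm_command(moves=[[[0,0,0.015],[0.001,0.0003,0],-1],[[0,0,0.028],[0.001,0.0003,0],-1],[[0,0,0.028],[0.001,0.0003,0],-1],[[0,0,0.028],[0.001,0.0003,0],-1]])

```text
t: 19.97
eef_pos: [0.5272, -0.1193, 0.1582]
orientation: [0.0, 0.711, 0.703, 0.001]
ft_force: [1.7, 5.5, 10.1]
opening: 0.0092
```

```bash
python3 - <<'E'
from h import *
plan([.5252,-.1205,.158],-.0142)
E
```

```text
t 19.97 pos [ 0.5272 -0.1193  0.1582] tooly yaw -0.0111 zaxis [ 0.0024  0.0018 -1.    ]
F [ 1.71  5.49 10.08] T [ 1.127 -0.468 -0.05 ] open 0.0092 q [-0.379  0.28  -0.168  1.122  0.003  1.203]
turn [ 0.0024 -0.0018  0.0031] shift [-0.0012 -0.002   0.0002]
```

Emit:
arm_command(moves=[[[0,0,0],[0,0,-0.0007],-1],[[0,0,0],[0,0,-0.0014],-1],[[0,0,0],[0,0,-0.002],-1],[[0,0,0],[0,0,-0.002],-1]])

```text
t: 20.3
eef_pos: [0.5272, -0.1193, 0.1599]
orientation: [0.0, 0.711, 0.703, 0.001]
ft_force: [3.0, 4.8, 6.6]
opening: 0.0091
```

Emit:
arm_command(moves=[[[0,0,0],[0,0,-0.0005],-1],[[0,0,0],[0,0,-0.0005],-0.3],[[0,0,0],[0,0,-0.0005],-0.3],[[0,0,0],[0,0,-0.0005],-0.3],[[0,0,0],[0,0,-0.005],-0.3],[[0,0,0],[0,0,-0.02],-0.3],[[0,0,0],[0,0,-0.05],-0.3],[[0,0,0],[0.03,0,-0.09],-0.3],[[0,0,0],[0.07,0,-0.12],-0.3],[[0,0,0],[0.1,0,-0.13],-0.3]])

```text
t: 21.13
eef_pos: [0.5278, -0.0256, 0.2897]
orientation: [0.001, 0.712, 0.702, 0.001]
ft_force: [0.8, -0.2, -0.2]
opening: 0.0302
```

Emit:
arm_command(moves=[[[0,0,0],[0.03,-0.01,0],-0.3],[[0,0,0],[0.06,-0.03,0],-0.3],[[0,0,0],[0.08,-0.05,0],-0.3],[[0,0,0],[0.08,-0.05,0],-0.3]])

```text
t: 21.47
eef_pos: [0.4754, 0.0582, 0.2878]
orientation: [-0.0, 0.71, 0.704, 0.0]
ft_force: [1.4, 0.4, 0.7]
opening: 0.03
```

```bash
python3 - <<'E'
from h import *
S=snap('side','side14'); T=snap('top','top14'); crop('side14',345,190,465,290,6,'g14s'); crop('top14',330,85,470,200,5,'g14t'); crop('side14',300,180,520,395,3,'g14w')
plan([.5252,-.1205,.158],-.0142)
E
```

```text
t 21.57 pos [0.478  0.0558 0.2875] tooly yaw -0.0102 zaxis [ 8.e-04 -3.e-04 -1.e+00]
F [0.76 0.11 0.13] T [-0.06   0.018 -0.028] open 0.0301 q [-0.058  0.13  -0.03   1.41  -0.     1.523]
turn [0.0008 0.0003 0.004 ] shift [-0.1758  0.0489  0.1296]
```

View pics/g14s.png

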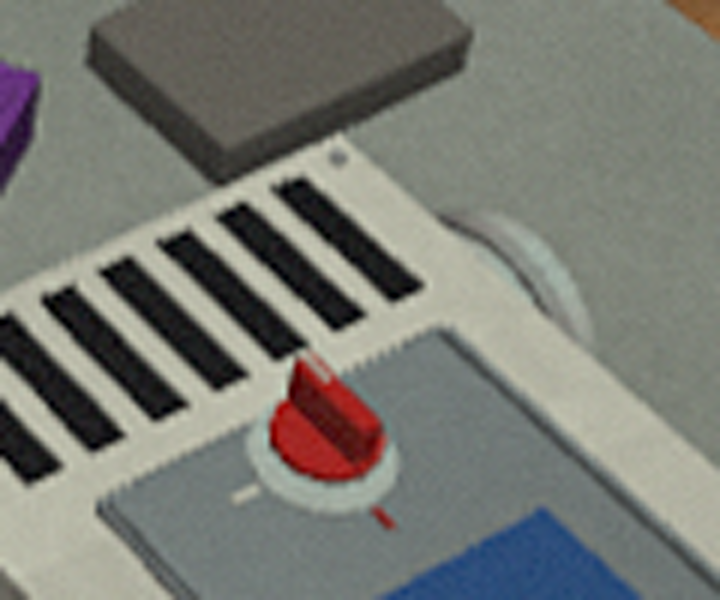

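View pics/g14t.png

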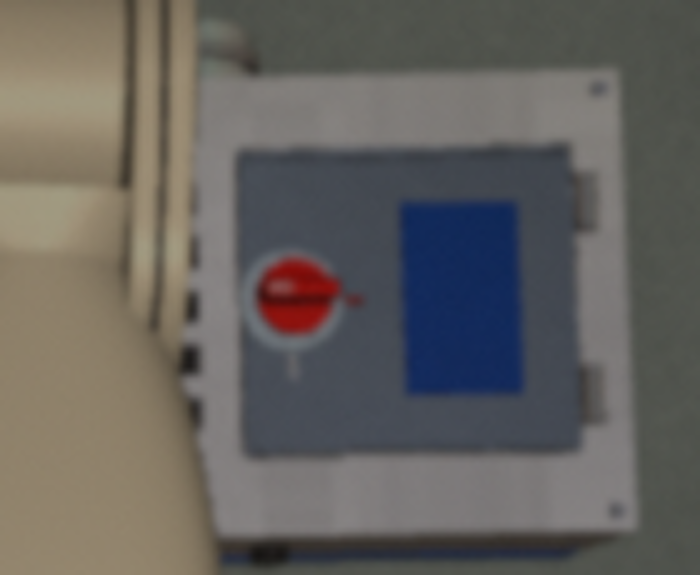

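View pics/side14.png

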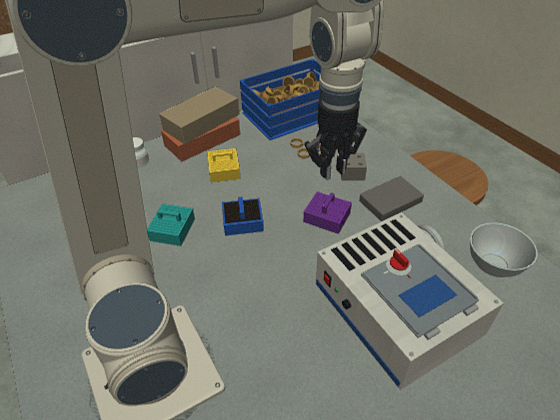

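```bash
python3 - <<'E'
from h import *
S=load('side14');a=np.linspace(0,2*np.pi,60)
for k,n in ((.0120,'a'),):
    pl=[[(.02*np.cos(t),.02*np.sin(t),.1585-k) for t in a],rect(0,0,.005,.019,.1805-k),rect(0,-.0605,.08,.0865,.133)]
    overlay(S,(.5256,-.1226,-.004),pl,380,225,430,285,10,'o14'+n)
E
```

```text
(no output)
```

View pics/o14a.png

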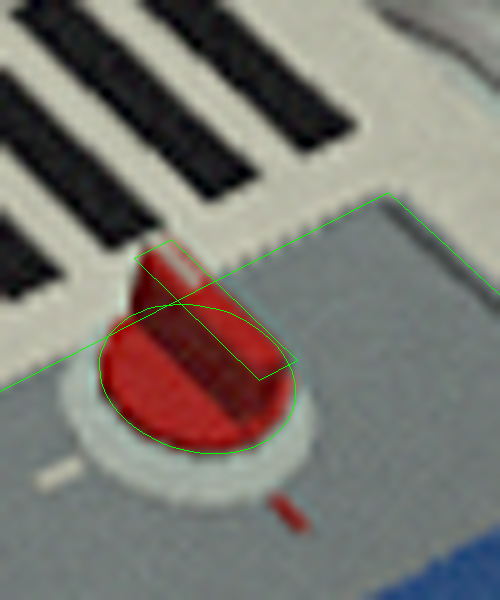

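```bash
python3 - <<'E'
from h import *
print(job_done()); s=read_state(); print(s['t'],s['ft_force'])
E
```

```text
the job is handed in; nothing more can be done
None
the job is handed in; nothing more can be done
```

I seated the clean filter in the bay, shut the cover and locked the red stud, then handed the job in at about 21.6 s of the 72 s allowed. The hand-in gives no verdict.

- **Filter:** It touched the bay floor at the expected height (TCP z 0.1035). The side view afterwards showed it lying level in the bay.
- **Cover:** It met a firm stop at its shut height (fingertips at z 0.133). The last pictures show it level.
- **Stud:** I pushed it in 1 mm steps of two 0.5 mm rows. It bottomed about 14 mm in, at 15.6 N, roughly 8 N above its spring. I eased off slightly and gave it the quarter turn clockwise. I raised it about 1.7 mm, with the spring still pressing at 6.6 N, and then released it.
- **Lock:** The last overlay matches the knob at about 12 mm in with its bar at the quarter turn, so it has not sprung back out. I did not pull on the cover to test the lock.
- **Left alone:** The sooty filter and the coloured look-alikes were not touched.

**Disagreements:**
- The two cameras differed by 1 to 4 mm in x, so I averaged them.
- My stud position was about 2 mm off in x, which put up to about 10 N of side force on the wing during the turn until I shifted the grip.
- A force reading of about 21 N showed briefly when the cover closed, and it then settled to about 9 N.

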